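# Clamp a glass cell in the crowded sample bank

## Robot

A 6-joint arm with a two-finger parallel gripper is mounted at the origin on the work surface. World frame = base frame: x ahead of the robot, y to its left, z up, the work surface at z = 0. Lengths are in m, angles in degrees, forces in N, time in s.
With the tool pointing down it reaches from about 0.3 to 0.75 m from the base axis. Payload 8.5 kg.
Tool frame: the origin (TCP) lies at the very end of the fingers, on their centre line; the grasp point (between the pads) lies grasp_offset behind it (grasp_offset is the distance from the TCP to the grasp point, in m); x points along the fingers, z is the direction in which the jaws open and shut, and the axes are right-handed (so a half turn about x gives the same grasp; the last joint's range is limited). The gripper opens to 85 mm and grips with 20 to 120 N. Pads are 22 mm wide; open, the fingers measure 114 mm over their backs; the gripper's body (76 mm by 85 mm) begins 54 mm behind the grasp point. The pads swing forward as they close: fully open they stand 13 mm farther back than shut.
Start: joints at [-80.976, 21.807, 74.336, -0, 83.858, -12.336], TCP at [0.2, -0.512, 0.231] pointing down, gripper open.
Joint ranges: [-178.18, 178.18], [-50.72, 133.34], [12.68, 142.11], [-81.47, 261.47], [9.98, 163.14], [-165.26, 165.26]. Speed limits (degrees/s): [136.94, 136.94, 180, 180, 180, 180].

## Interface

Orientations are given as a 3x3 rotation matrix whose columns are the frame's x, y, z axes.
In Python, from rig import observe, get_image, close_job, recognise, grasp_offset gives the robot as it stands.
- The arm moves only by the tool drive_tool, never from a script. Its argument "targets" is a list that holds one entry, the list of rows, each a list of 7 numbers: the shift along the tool's x, y, z in units of 50 mm (1.0 is 50 mm), then the turn, a rotation vector about the tool's x, y, z in rad, then the opening, from -1 (shut) to 1 (fully open), so that 0 is half open. A call has 1 to 5 rows; each row shifts and turns the commanded pose from where the row before left it, along the tool's axes as they then stand; what a row does not reach is not made up. A row lasts 1/10 s, in which the tool goes at most 50 mm and 8.59 degrees, less where a joint would pass 70% of its speed; a pose out of reach is approached as far as the arm can. A call is refused whole if a number of a shift passes 1 or a number of a turn 0.15, either way. A call with a gripper value outside its range is refused whole. The fingers move at their own pace and stop on an object; "force" is the grip in N (left out, the last holds). Time passes only in rows, so rows that do not move let the fingers close. It gives the time, the measured TCP pose, the force and the opening at its end, in the units of the state.
- observe(): the state, without advancing time (a new reading comes with each control period).
- get_image(name): name is "scene" or "top"; returns a dict with "image" (384x512x3 uint8, red, green, blue), "fx", "fy", "cx", "cy" (pixels), "rvec" (rotation vector, rad) and "tvec" (3), from world to camera coordinates, as OpenCV has them. Camera axes: x right, y down, z forward; pixel columns grow to the right and rows downward; lengths in m; the calibration is good to about 2 mm. A picture is of the moment at which its call begins. There is no depth.
- close_job(): hands the job in, once; it reports no verdict.
Trained networks look in a picture, given as the dict that the camera call returned (one of the last four; its "shot" number tells which), for a name from the list of things; names that differ only in an ending like _2 or _b are one class to them, and where a whole thing is asked for, a point or a joint stands for the part that bears it (a point fixed in the world has none). Each returns a list of dicts, best first, with "p" (0 to 1); they miss things now and then, are a little off and sometimes report something else, mostly with a low value. They report only what shows in the picture. A call takes as long as a camera call. They do not tell look-alikes from the thing itself.
- recognise(label, picture): "at" ([column, row] as shares, 0 to 1, of the picture: columns of its width, rows of its height, amid what is visible of it).
The state is a dict: "time_s": time; "q": joint angles; "qvel": joint speeds; "joint_efforts": joint torques, N m; "position": TCP position; "tool_rot": TCP orientation; "ft_force": force on the tool from outside, world axes, zero at the start; "wrist_torque": the same for the moment, N m; "grip_width": finger opening in m.
Only numpy, scipy, OpenCV 4.12 (cv2) and the standard library are available. Lean on these libraries where they do the work, as an engineer would, in place of code of your own. Each camera call takes 0.05 s, during which the arm holds its last target.

## Task

Stand the loose glass cell upright in the empty station of the sample bank, let go of it, then turn that station's knob clockwise until its cam holds the cell snugly against the sprung pad: finger-tight, about 8 N of clamping force, never so hard that the glass cracks. Do not brush the neighbouring knobs or shift the other two cells, and leave the clamped cell standing with the knob released.

Things in the scene. Friction and masses are not known exactly. Their poses are not given: they have to be found in the camera images.
- cell_mid (a point): centre of the loose cell to be clamped: an upright square glass prism 20 x 20 x 40 mm (the top 10 mm a black stopper), about 50 g, z up, x and y square to its faces; the point is 20 mm above its underside. It starts standing on the bench, apart from the bank
- st_seat (a point): empty station: centre of its seat on the seat floor, 18 mm above the bench; x runs from pad to knob (clamping direction), z up. Fences 6 mm high, 26 mm long in x, 4 mm thick, have inner faces at y = +-12.5 mm: 2.5 mm of play each side of the cell, set in square to this frame. Stand the cell at this centre, underside on the floor; it then slides freely in x until cam and pad hold it
- st_pad (a point): empty station's rubber-faced sprung pad, nominal centre of its face, 14.5 mm to the -x side of the seat's centre: 16 mm wide (y), 16 mm tall, its housing top 30 mm above the seat floor. The real face was set by hand anywhere up to 2.5 mm nearer to or farther from the seat in x; that is not measured and must be felt. It gives on a spring of 12 N/mm, 5 mm at most
- st_cam (a point): point on the turning axis of the empty station's knob, at the height of its cam, 30 mm above the station's underside: a steel disc of 24 mm radius, 12 mm thick, mounted 10 mm off the axis. Its face towards the pad lies 14 mm to the +x side of the seat's centre at knob angle 0 and advances by 6.4 + 10 sin(angle - 0.7) mm
- clamp_knob_grip (a point): knob of the empty station, to be turned: point on its upright axis at gripping height, 83 mm above the bench; z up, x along its bar. Black bar 30 mm long, 14 mm thick, from 60 to 96 mm above the bench (seated cell tops: 58 mm). All knobs stand in one row 58 mm apart, bars reaching 17 mm from the axes: open the fingers only a little
- clamp_knob (a joint): that knob's angle, rad, 0 to 1.9, growing clockwise from above; starts at 0 to 0.2, open. Bar along the seat's x at 0.7. Pinches the cell from somewhere in 0.65 to 1.15 on. Friction of 0.12 N m resists turning and holds the knob where left; beyond the pinch each newton of clamping adds about 0.02 N m, the force climbing 60 to 120 N/rad and dropping 1 or 2 N on release. 8 N is right, 4 to 13 good, over 16 cracks the glass
- knobA_grip (a point): neighbouring station's T-shaped knob of the same size as the one to be turned; point on its axis at gripping height, x along its bar. Not to be touched
- knobB_grip (a point): other neighbouring station's T-shaped knob of the same size as the one to be turned; point on its axis at gripping height, x along its bar. Not to be touched
- lock_left_grip (a point): left (+y) end knob of the bank: T-shaped knob of the same size as the one to be turned; point on its axis at gripping height, x along its bar. Not to be touched
- lock_right_grip (a point): right (-y) end knob of the bank: T-shaped knob of the same size as the one to be turned; point on its axis at gripping height, x along its bar. Not to be touched
- cellA_mid (a point): centre of a cell of the same kind, standing in station A; leave it
- cellB_mid (a point): centre of a cell of the same kind, standing in station B; leave it
There are look-alikes about, which are no part of the job. What is shaped like the part that bears cell_mid but purple or yellow is not meant.

How it is judged:
By the outcome, as a careful person would: the job done as asked, in the order asked, and still so for the second after the job is handed in, with the robot touching nothing.
It also fails if it takes over 72 s, if anything falls off the work surface, if the arm or the gripper's body presses on something with over 40 N, if the wrist force passes 120 N, or if a joint passes its speed limit or range.

## Working session

There is one attempt and no reset: what is moved stays moved. The work goes in short steps, Python scripts to look and compute and a tool call to move; the robot and the scene stay as the last step left them, time stands still between calls to the robot, and variables do not carry over. Pictures are saved under pics/ and viewed, and the job is handed in when it is done.

Besides the shell and the picture viewer there is one more tool, called after "Call:" as name(argument=value, ...) on one line, values as JSON. drive_tool: Moves the arm, as the interface text tells. Its arguments: {"type":"object","properties":{"targets":{"type":"array"},"force":{"type":"number"}},"required":["targets"]}

```bash
ls -la; mkdir -p pics; cat > h.py <<'E'
import numpy as np, cv2, json
from rig import observe, get_image, recognise, grasp_offset
def P(im):
    R,_=cv2.Rodrigues(np.array(im['rvec'],float)); t=np.array(im['tvec'],float).reshape(3)
    K=np.array([[im['fx'],0,im['cx']],[0,im['fy'],im['cy']],[0,0,1.]])
    return K,R,t
def proj(im,p):
    K,R,t=P(im); c=R@np.array(p,float)+t; u=K@c; return u[:2]/u[2]
def ray(im,px):
    K,R,t=P(im); d=R.T@np.linalg.solve(K,[px[0],px[1],1.]); return -R.T@t, d/np.linalg.norm(d)
def atz(im,px,z):
    o,d=ray(im,px); return o+d*(z-o[2])/d[2]
def tri(ims,pxs):
    A=np.zeros((3,3));b=np.zeros(3)
    for i,p in zip(ims,pxs):
        o,d=ray(i,p); M=np.eye(3)-np.outer(d,d); A+=M;b+=M@o
    X=np.linalg.solve(A,b); return X,[np.round(proj(i,X)-np.array(p),1).tolist() for i,p in zip(ims,pxs)]
def save(im,name): cv2.imwrite('pics/'+name,cv2.cvtColor(im['image'],cv2.COLOR_RGB2BGR))
E
python3 - <<'E'
from h import *
import pickle
o=observe(); print(grasp_offset if not callable(grasp_offset) else grasp_offset()); print({k:np.round(v,3).tolist() for k,v in o.items()})
ims=[]
for n in('scene','top'):
    im=get_image(n); save(im,n+'0.png'); ims.append(im)
    print(n,im['fx'],im['cx'],im['cy'],(-P(im)[1].T@P(im)[2]).round(3))
pickle.dump(ims,open('ims0.pkl','wb'))
for l in ['cell_mid','st_seat','st_pad','st_cam','clamp_knob_grip','knobA_grip','knobB_grip','lock_left_grip','lock_right_grip','cellA_mid','cellB_mid']:
  for im in ims:
    r=recognise(l,im); print(l,[(round(x['p'],2),np.round(np.array(x['at'])*[512,384],1).tolist()) for x in r[:5]])
E
```

```text
total 12
drwxr-xr-x  3 agent agent 4096 Dec  7 16:07 .
drwxr-xr-x 23 root  root  4096 Dec  7 16:07 ..
drwxr-xr-x  2 agent agent 4096 Dec  7 16:07 pics
0.0187
{'time_s': 0.0, 'q': [-80.975, 21.841, 74.385, -0.001, 83.858, -12.336], 'qvel': [-0.061, 0.099, -0.102, 0.053, -0.01, 0.073], 'joint_efforts': [0.0, -44.845, -23.128, -0.0, 0.005, 0.0], 'position': [0.2, -0.512, 0.231], 'tool_rot': [[-0.0, 0.931, 0.364], [0.001, 0.364, -0.931], [-1.0, 0.0, -0.001]], 'ft_force': [-0.088, -0.442, 0.186], 'wrist_torque': [0.014, -0.036, 0.003], 'grip_width': 0.085}
scene 495.3028442707703 254.79565722971716 197.3538053522279 [1.023 0.187 0.843]
top 366.25602210572623 255.0974724616033 190.36501454487362 [0.417 0.072 0.787]
cell_mid [(0.79, [335.9, 185.2]), (0.61, [369.8, 190.2]), (0.54, [376.3, 216.5]), (0.51, [406.6, 203.6])]
cell_mid [(0.67, [129.5, 224.9]), (0.53, [165.5, 234.7]), (0.47, [160.1, 204.0])]
st_seat [(0.98, [184.3, 205.2])]
st_seat [(0.73, [327.0, 186.3])]
st_pad [(0.71, [183.5, 203.2])]
st_pad [(0.8, [326.4, 185.3])]
st_cam [(0.79, [180.4, 202.2])]
st_cam [(0.8, [329.5, 185.2])]
clamp_knob_grip []
clamp_knob_grip []
knobA_grip []
knobA_grip [(0.61, [326.2, 188.4])]
knobB_grip []
knobB_grip [(0.18, [330.3, 182.4])]
lock_left_grip []
lock_left_grip []
lock_right_grip []
lock_right_grip []
cellA_mid [(0.55, [153.3, 182.0])]
cellA_mid [(0.56, [365.9, 193.0])]
cellB_mid [(0.53, [128.5, 175.9])]
cellB_mid [(0.53, [393.3, 194.3])]
```

```bash
python3 - <<'E'
import cv2
for n,(x0,y0,x1,y1) in {'scene':(60,120,460,270),'top':(80,120,440,290)}.items():
    i=cv2.imread(f'pics/{n}0.png'); c=i[y0:y1,x0:x1]
    cv2.imwrite(f'pics/{n}0c.png',cv2.resize(c,(800,int(800/(x1-x0)*(y1-y0))),interpolation=cv2.INTER_CUBIC))
E
```

```text
(no output)
```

View pics/scene0.png

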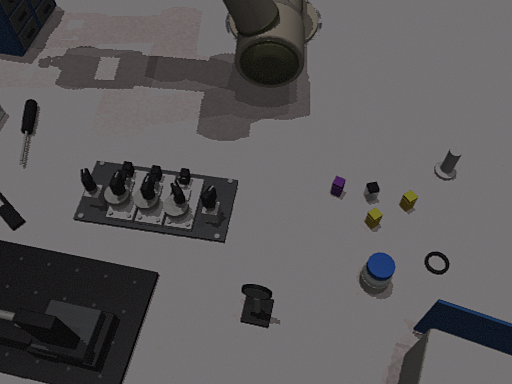

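View pics/top0.png

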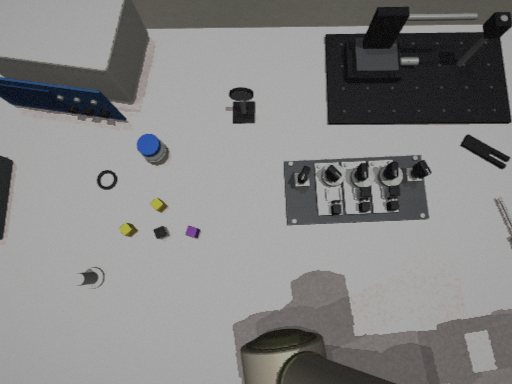

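View pics/scene0c.png

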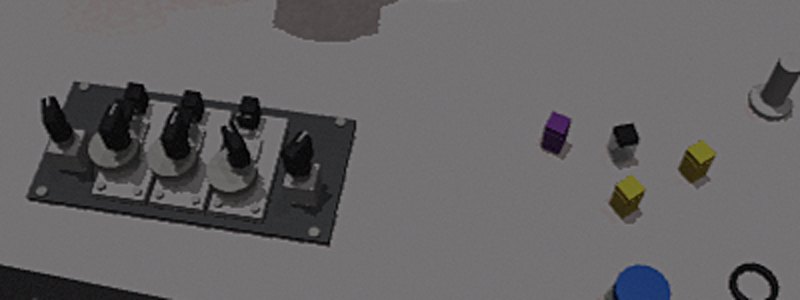

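View pics/top0c.png

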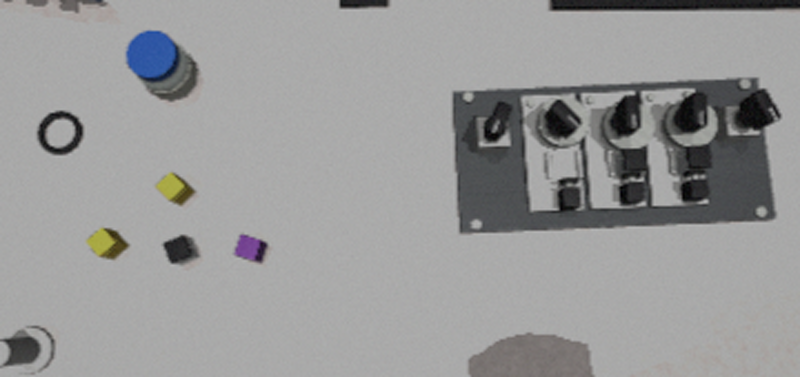

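```bash
python3 - <<'E'
import cv2,pickle
import numpy as np
from h import *
ims=pickle.load(open('ims0.pkl','rb'))
def crop(im,x0,y0,x1,y1,name,W=800):
    c=im['image'][y0:y1,x0:x1][:,:,::-1]; s=W/(x1-x0)
    c=cv2.resize(c,None,fx=s,fy=s,interpolation=cv2.INTER_CUBIC)
    c=np.clip(255*(c/255.)**0.6,0,255).astype(np.uint8)
    for x in range((x0//10+1)*10,x1,10): cv2.line(c,(int((x-x0)*s),0),(int((x-x0)*s),6,),(0,0,255),1); cv2.putText(c,str(x),(int((x-x0)*s)-10,18),0,.4,(0,0,255))
    for y in range((y0//10+1)*10,y1,10): cv2.line(c,(0,int((y-y0)*s)),(6,int((y-y0)*s)),(0,0,255),1); cv2.putText(c,str(y),(8,int((y-y0)*s)+4),0,.4,(0,0,255))
    cv2.imwrite('pics/'+name,c)
crop(ims[0],70,150,250,245,'s1.png'); crop(ims[1],275,145,435,235,'t1.png')
crop(ims[0],320,160,430,235,'s2.png'); crop(ims[1],110,185,220,255,'t2.png')
print(tri(ims,[(372,188),(160,232)]))
print(atz(ims[1],(160,232),.04),atz(ims[0],(372,188),.02))
E
```

```text
(array([0.47556081, 0.28799138, 0.03160815]), [[0.3, -0.0], [0.3, -0.1]])
[0.47479647 0.28622771 0.04      ] [0.4679776  0.28881741 0.02      ]
```

View pics/s1.png

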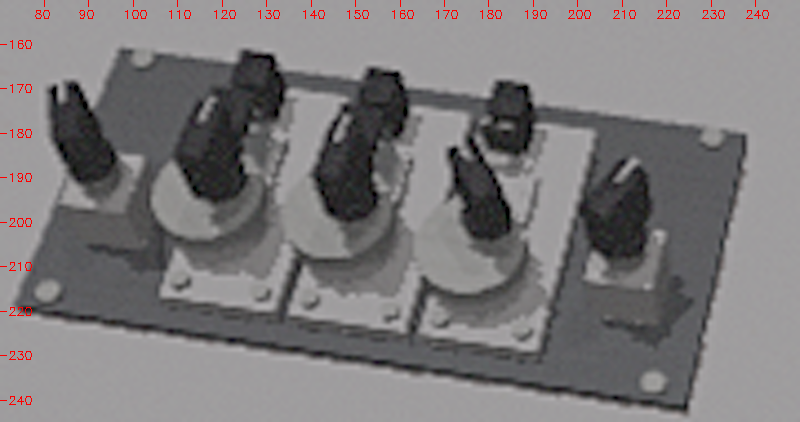

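View pics/t1.png

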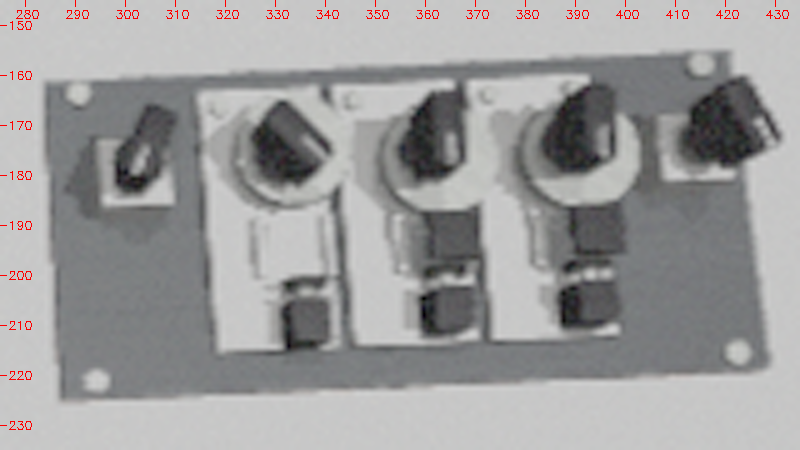

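View pics/s2.png

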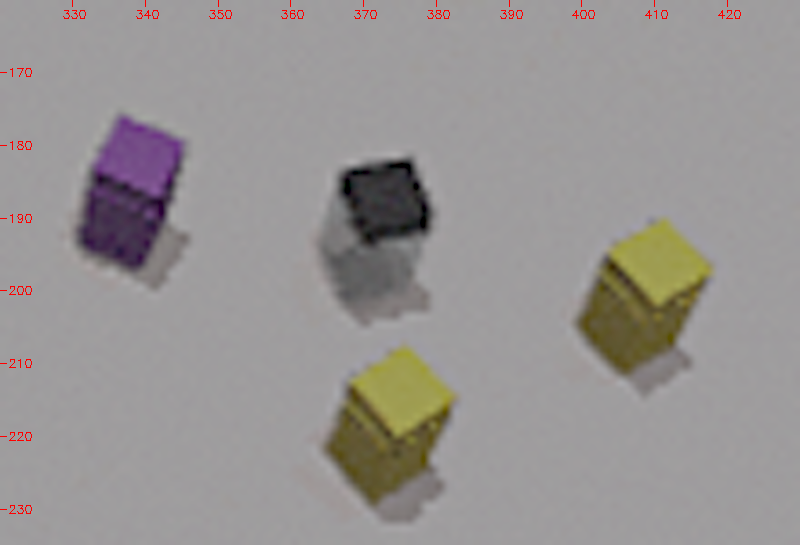

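View pics/t2.png

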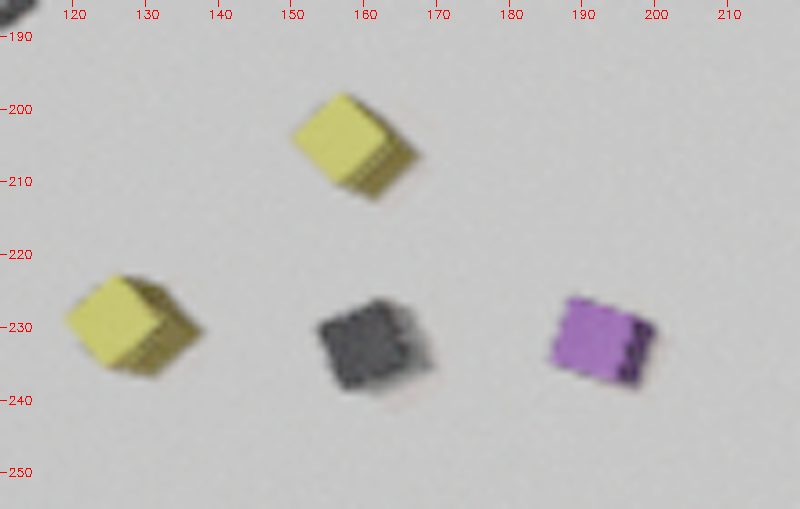

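```bash
cat > fit.py <<'E'
from h import *
from scipy.optimize import minimize
def box(c,yaw,lx,ly,z0,z1):
    R=np.array([[np.cos(yaw),-np.sin(yaw)],[np.sin(yaw),np.cos(yaw)]])
    return np.array([[*(R@[sx*lx/2,sy*ly/2]+c),z] for sx in(-1,1) for sy in(-1,1) for z in(z0,z1)])
def render(im,boxes,roi,S=4):
    x0,y0,x1,y1=roi; m=np.zeros(((y1-y0)*S,(x1-x0)*S),np.uint8)
    for b in boxes:
        p=np.array([proj(im,q) for q in b]); p=((p+0.5-[x0,y0])*S-0.5)
        h=cv2.convexHull(p.astype(np.float32)).reshape(-1,2)
        cv2.fillPoly(m,[np.round(h*16).astype(np.int32)],255,lineType=cv2.LINE_8,shift=4)
    return cv2.resize(m,(x1-x0,y1-y0),interpolation=cv2.INTER_AREA)/255.
def darkness(im,roi,lo,hi):
    x0,y0,x1,y1=roi; g=im['image'][y0:y1,x0:x1].astype(float).mean(2)
    return np.clip((hi-g)/(hi-lo),0,1)
E
python3 - <<'E'
import pickle
from fit import *
ims=pickle.load(open('ims0.pkl','rb'))
np.set_printoptions(linewidth=200)
print(ims[1]['image'][222:245,150:174].mean(2).astype(int))
print(ims[0]['image'][178:208,362:384].mean(2).astype(int))
print(ims[1]['image'][162:190,318:350].mean(2).astype(int))
E
```

```text
[[165 172 168 166 168 169 169 170 170 169 169 169 169 170 168 170 171 169 170 171 167 171 169 171]
 [168 170 171 168 168 169 170 171 171 167 171 170 170 171 169 171 170 168 172 167 169 169 168 166]
 [169 168 169 168 170 171 169 170 168 170 168 170 170 169 169 169 172 169 171 168 168 170 169 169]
 [171 167 170 169 169 170 170 169 171 169 165 160 159 162 169 169 170 169 170 166 168 168 171 171]
 [169 167 169 171 170 169 168 167 163 161 136  79  73  99 132 162 165 168 168 167 168 170 170 170]
 [168 167 171 169 167 168 161 148 113  85  46  44  32  47  79  93 125 157 169 170 167 169 168 168]
 [169 168 169 166 159 136  93  84  38  40  44  39  36  35  63  81 100 139 167 170 167 168 167 169]
 [168 169 167 139  74  43  39  40  38  38  40  41  43  34  51  76  80 130 164 168 167 169 167 170]
 [170 169 157 111  37  40  41  34  41  37  44  42  48  41  33  57  82 108 141 168 171 170 169 168]
 [170 168 169 142  51  39  42  39  40  37  41  44  44  37  46  70  82  99 122 153 169 168 169 168]
 [169 169 170 149  91  43  39  36  43  42  42  45  44  49  33  36  59  81 104 143 168 167 168 166]
 [172 169 1
[... 6877 characters left out ...]
107  97  59  47 118 171 171 170 168 156 128]
 [171 169 170 168 168 148 111 106  93  71  62  57  61 105 128 114 108 110 115 117 119 144 139  63  46 119 170 168 170 168 168 155]
 [170 170 169 168 167 169 170 153 111 111 107  92  83  86  87  86  93 109 142 168 165 168 139  59  52 119 169 169 168 170 169 168]
 [168 171 169 171 170 169 169 172 166 170 147 114 140 169 169 168 170 171 170 171 167 166 143  88  66 117 167 168 168 171 170 170]
 [169 170 171 170 170 169 166 156 153 168 171 167 172 168 170 168 168 169 170 169 148 135 161 126  69  98 151 169 168 170 169 170]
 [171 170 169 169 169 171 148 120 152 169 165 170 170 169 170 170 167 169 170 169 140 125 161 127  67  91 144 168 169 169 168 167]]
```

```bash
cat > f1.py <<'E'
import pickle
from fit import *
ims=pickle.load(open('ims0.pkl','rb'))
rois=[(355,172,390,200),(145,218,175,245)]
def run(use,lohi):
    D=[darkness(ims[i],rois[i],*lohi[i]) for i in range(2)]
    def cost(p):
        b=[box(p[:2]/100,p[2],.02,.02,.03+p[3]/100,.04+p[3]/100)]
        return sum(np.sum((render(ims[i],b,rois[i])-D[i])**2) for i in use)
    best=None
    for y0 in (0.1,.4,.7,1.,1.3):
        r=minimize(cost,[47.5,28.7,y0,0.],method='Nelder-Mead',options=dict(initial_simplex=np.array([[47.5,28.7,y0,0.],[48.,28.7,y0,0],[47.5,29.2,y0,0],[47.5,28.7,y0+.3,0],[47.5,28.7,y0,.3*(len(use)>1)+1e-3]])))
        if best is None or r.fun<best.fun: best=r
    print(use,best.x.round(3),round(np.degrees(best.x[2]),1),round(best.fun,2))
for lohi in ([(15,115),(40,165)],[(15,70),(40,85)]):
    run([0,1],lohi); run([0],lohi); run([1],lohi)
E
python3 f1.py
```

```text
[0, 1] [47.532 28.781  0.405 -0.238] 23.2 40.39
[0] [4.7720e+01 2.8747e+01 4.0700e-01 1.0000e-03] 23.3 31.1
[1] [47.478 28.705  0.368  0.   ] 21.1 8.94
[0, 1] [47.49  28.78   1.947 -0.29 ] 111.5 30.19
[0] [ 4.7638e+01  2.8778e+01  1.9210e+00 -1.0000e-03] 110.1 20.54
[1] [47.517 28.748  0.367  0.   ] 21.0 8.6
```

```bash
cat > f2.py <<'E'
import pickle
from fit import *
ims=pickle.load(open('ims0.pkl','rb'))
def run(name,rois,x0,dims,lohi=[(25,85),(45,120)],use=(0,1),yaws=np.arange(0,3.1,.4),freez=True,v=None):
    D=[darkness(ims[i],rois[i],*lohi[i]) for i in range(2)]
    def cost(p):
        b=[box(p[:2]/100,p[2],dims[0],dims[1],dims[2]+p[3]/100,dims[3]+p[3]/100)]
        return sum(np.sum(np.abs(render(ims[i],b,rois[i])-D[i])) for i in use)
    best=None
    for y0 in yaws:
        a=np.array([x0[0]*100,x0[1]*100,y0,0]); S=[a]+[a+d for d in ([.6,0,0,0],[0,.6,0,0],[0,0,.3,0],[0,0,0,.3 if freez else 0])]
        if not freez: 
            r=minimize(lambda q:cost([*q,0]),a[:3],method='Nelder-Mead',options=dict(initial_simplex=np.array(S)[:4,:3])); r.x=np.append(r.x,0)
        else: r=minimize(cost,a,method='Nelder-Mead',options=dict(initial_simplex=np.array(S)))
        if best is None or r.fun<best.fun: best=r
    print(name,use,best.x.round(2),'deg',round(np.degrees(best.x[2])%180,1),round(best.fun,1)); return best
if __name__=='__main__':
  K=(.03,.014,.060,.096)
  for nm,s,t in [('clamp',(165,176,192,206),(322,160,345,186)),('k2',(138,172,156,202),(350,158,372,184)),('k3',(107,168,128,197),(379,158,402,182)),('lockR?',(77,165,100,194),(409,156,434,180)),('lockL?',(198,182,218,212),(295,163,314,187))]:
    px=[((s[0]+s[2])/2,(s[1]+s[3])/2),((t[0]+t[2])/2,(t[1]+t[3])/2)]
    X,e=tri(ims,px); print(nm,X.round(4),e)
    for u in ((0,1),(0,),(1,)): run(nm,[s,t],X,K,use=u,freez=False)
E
python3 f2.py
```

```text
clamp [ 0.5876 -0.0625  0.0812] [[-0.6, -0.1], [-0.5, 0.1]]Traceback (most recent call last):
  File "f2.py", line 22, in <module>
    for u in ((0,1),(0,),(1,)): run(nm,[s,t],X,K,use=u,freez=False)
                                ~~~^^^^^^^^^^^^^^^^^^^^^^^^^^^^^^^^
  File "f2.py", line 13, in run
    r=minimize(lambda q:cost([*q,0]),a[:3],method='Nelder-Mead',options=dict(initial_simplex=np.array(S)[:4,:3])); r.x=np.append(r.x,0)
    res = _minimize_neldermead(fun, x0, args, callback, bounds=bounds,
                               **options)
    fsim[k] = func(sim[k])
              ~~~~^^^^^^^^
    fx = function(np.copy(x), *(wrapper_args + args))
  File "f2.py", line 13, in <lambda>
    r=minimize(lambda q:cost([*q,0]),a[:3],method='Nelder-Mead',options=dict(initial_simplex=np.array(S)[:4,:3])); r.x=np.append(r.x,0)
                        ~~~~^^^^^^^^
  File "f2.py", line 7, in cost
    b=[box(p[:2]/100,p[2],dims[0],dims[1],dims[2]+p[3]/100,dims[3]+p[3]/100)]
           ~~~~~^~~~
TypeError: unsupported operand type(s) for /: 'list' and 'int'
```

```bash
sed -i 's/cost(\[\*q,0\])/cost(np.append(q,0))/' f2.py; python3 f2.py
```

```text
clamp [ 0.5876 -0.0625  0.0812] [[-0.6, -0.1], [-0.5, 0.1]]
clamp (0, 1) [58.93 -6.27  0.69  0.  ] deg 39.6 319.1
clamp (0,) [59.17 -6.25  0.69  0.  ] deg 39.7 169.7
clamp (1,) [58.69 -6.11  0.77  0.  ] deg 44.3 107.2
k2 [ 0.5918 -0.1187  0.0823] [[0.8, 0.1], [0.7, -0.2]]
k2 (0, 1) [ 59.03 -11.88   3.06   0.  ] deg 175.2 206.6
k2 (0,) [ 59.19 -11.63  -0.28   0.  ] deg 163.9 92.9
k2 (1,) [ 58.97 -11.8    2.89   0.  ] deg 165.7 109.4
k3 [ 0.5935 -0.1758  0.0821] [[0.5, 0.1], [0.5, -0.1]]
k3 (0, 1) [ 59.29 -17.65   2.88   0.  ] deg 164.9 306.4
k3 (0,) [ 59.01 -17.93   3.01   0.  ] deg 172.2 182.3
k3 (1,) [ 59.4  -17.6    2.68   0.  ] deg 153.8 116.0
lockR? [ 0.5972 -0.2344  0.0806] [[-0.8, -0.2], [-0.8, 0.2]]
lockR? (0, 1) [ 59.63 -23.03   3.23   0.  ] deg 4.8 223.5
lockR? (0,) [ 60.04 -23.26   0.52   0.  ] deg 29.6 124.3
lockR? (1,) [ 59.52 -23.05   3.22   0.  ] deg 4.6 88.2
lockL? [ 0.5854 -0.0072  0.075 ] [[-0.0, -0.0], [-0.0, 0.0]]
lockL? (0, 1) [58.65 -0.51  2.68  0.  ] deg 153.4 314.4
lockL? (0,) [58.7  -0.53  2.73  0.  ] deg 156.3 159.7
lockL? (1,) [58.71 -0.58  2.51  0.  ] deg 144.1 152.3
```

```bash
cat > ov.py <<'E'
from fit import *
def overlay(im,boxes,roi,name,s=8,gam=.6,pts=()):
    x0,y0,x1,y1=roi
    c=im['image'][y0:y1,x0:x1][:,:,::-1]; c=cv2.resize(c,None,fx=s,fy=s,interpolation=cv2.INTER_CUBIC)
    c=np.clip(255*(c/255.)**gam,0,255).astype(np.uint8)
    E=[(0,1),(2,3),(4,5),(6,7),(0,2),(1,3),(4,6),(5,7),(0,4),(1,5),(2,6),(3,7)]
    for k,b in enumerate(boxes):
        p=[((proj(im,q)+.5-[x0,y0])*s-.5) for q in b]
        col=[(0,255,0),(0,0,255),(255,255,0),(255,0,255),(0,255,255)][k%5]
        for i,j in E: cv2.line(c,tuple(int(v) for v in p[i]),tuple(int(v) for v in p[j]),col,1,cv2.LINE_AA)
    for q in pts:
        p=(proj(im,q)+.5-[x0,y0])*s-.5; cv2.drawMarker(c,(int(p[0]),int(p[1])),(0,0,255),0,8,1)
    cv2.imwrite('pics/'+name,c)
E
python3 - <<'E'
from ov import *; import pickle
ims=pickle.load(open('ims0.pkl','rb'))
K=(.03,.014,.060,.096)
bs=[box(np.array(c)/100,y,*K) for c,y in [((58.93,-6.27),.69),((59.03,-11.88),2.89),((59.29,-17.65),2.8),((59.63,-23.03),3.23),((58.65,-.51),2.6)]]
overlay(ims[0],bs,(75,155,225,240),'o_s.png',5); overlay(ims[1],bs,(280,150,440,225),'o_t.png',5)
E
```

```text
(no output)
```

View pics/o_s.png

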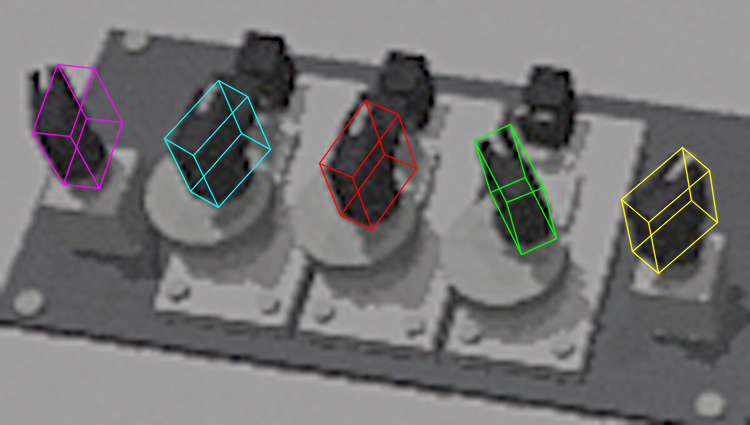

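View pics/o_t.png

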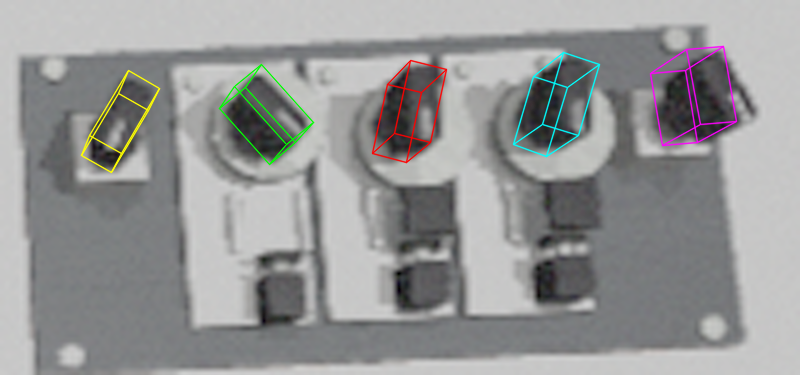

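```bash
cat > f3.py <<'E'
import pickle
from ov import *
ims=pickle.load(open('ims0.pkl','rb'))
K=(.03,.014,.060,.096)
R=[[(160,170,196,210),(136,165,157,204),(104,165,131,200),(74,160,101,195),(196,178,220,213)],[(316,158,348,188),(348,156,374,186),(378,156,404,184),(406,154,436,182),(292,161,318,189)]]
L=[(22,45),(48,70)]
D=[[darkness(ims[i],r,*L[i]) for r in R[i]] for i in range(2)]
offs=[0,-1,-2,-3,1]
def boxes(p,i):
    th=p[2]; u=np.array([-np.sin(th),np.cos(th)])
    o=p[:2]/100+(p[3:5]/100 if i==0 else 0)
    return [box(o+u*.058*offs[k],p[5+k],*K) for k in range(5)]
def cost(p,use=(0,1),ks=range(5)):
    c=0
    for i in use:
        b=boxes(p,i)
        for k in ks: c+=np.sum(np.abs(render(ims[i],[b[k]],R[i][k])-D[i][k]))
    return c
if __name__=='__main__':
    p=np.array([58.85,-6.2,.05,0,0,.68,-.1,-.1,.6,-.6])
    for k,ys in [(0,[.69]),(1,np.arange(-.6,.7,.15)),(2,np.arange(-.6,.7,.15)),(3,np.arange(0,3.1,.2)),(4,np.arange(-1.2,0.1,.15))]:
        cs=[]
        for y in ys: q=p.copy(); q[5+k]=y; cs.append(cost(q,ks=[k]))
        p[5+k]=ys[int(np.argmin(cs))]
    print(p,cost(p))
    st=np.array([.3,.3,.03,.2,.2]+[.2]*5)
    for it in range(3):
        r=minimize(cost,p,method='Nelder-Mead',options=dict(maxiter=1500,initial_simplex=np.vstack([p]+[p+st[j]*np.eye(10)[j] for j in range(10)]))); p=r.x; st=st/2
        print(p.round(3),round(r.fun,1))
    print([round(cost(p,ks=[k]),1) for k in range(5)])
    np.save('bank.npy',p)
    overlay(ims[0],boxes(p,0),(75,155,225,240),'o_s2.png',5); overlay(ims[1],boxes(p,1),(280,150,440,225),'o_t2.png',5)
E
time python3 f3.py
```

```text
[ 5.88500000e+01 -6.20000000e+00  5.00000000e-02  0.00000000e+00
  0.00000000e+00  6.90000000e-01  1.11022302e-16  1.11022302e-16
  6.00000000e-01 -4.50000000e-01] 1250.781337673409
[ 5.8767e+01 -6.1330e+00  4.4000e-02  1.7200e-01 -7.0000e-02  6.3100e-01
  6.1000e-02 -5.0000e-03  5.7600e-01 -3.9100e-01] 1211.1
[ 5.8767e+01 -6.1330e+00  4.4000e-02  1.7400e-01 -7.1000e-02  6.3200e-01
  8.3000e-02 -5.0000e-03  5.7600e-01 -3.9100e-01] 1210.6
[ 5.8767e+01 -6.1330e+00  4.4000e-02  1.7500e-01 -7.1000e-02  6.3200e-01
  8.3000e-02 -5.0000e-03  5.7600e-01 -3.9000e-01] 1210.3
[np.float64(316.5), np.float64(239.4), np.float64(295.9), np.float64(152.7), np.float64(205.8)]
real	0m3.680s
user	0m3.967s
sys	0m0.148s
```

View pics/o_s2.png

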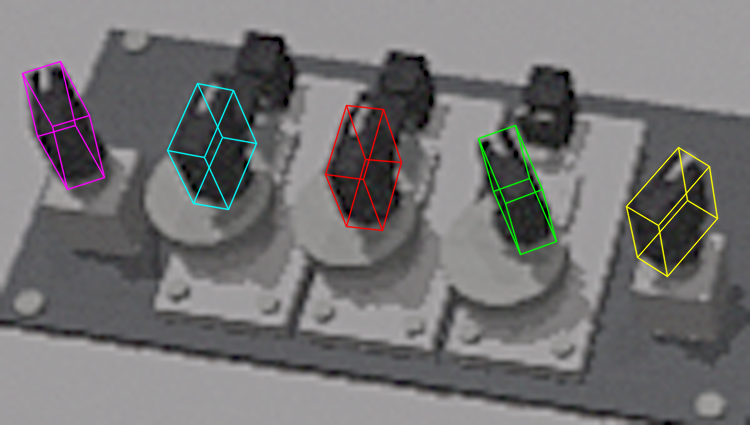

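View pics/o_t2.png

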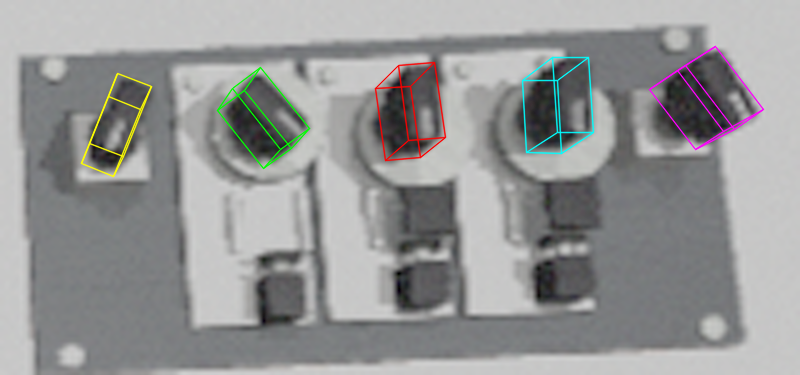

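```bash
cat > chk.py <<'E'
from ov import *; import pickle,sys
def seatboxes(seat,th,which=0):
    e=np.array([np.cos(th),np.sin(th)]); n=np.array([-e[1],e[0]]); s=np.array(seat)
    return [box(s+n*.0145,th,.026,.004,.018,.024),box(s-n*.0145,th,.026,.004,.018,.024),box(s-e*.0195,th,.010,.016,.032,.048),box(s-n*.058,th,.02,.02,.048,.058),box(s-n*.116,th,.02,.02,.048,.058)]
if __name__=='__main__':
    ims=pickle.load(open('ims0.pkl','rb')); p=np.load('bank.npy'); th=p[2]; e=np.array([np.cos(th),np.sin(th)])
    for i in (0,1):
        kn=p[:2]/100+(p[3:5]/100 if i==0 else 0); s=kn-e*.0316; print(i,s.round(4))
        overlay(ims[i],seatboxes(s,th),[(95,155,215,230),(310,155,410,220)][i],'c_%d.png'%i,[6.5,8][i])
E
python3 chk.py
```

```text
0 [ 0.5579 -0.0634]
1 [ 0.5561 -0.0627]
```

View pics/c_0.png

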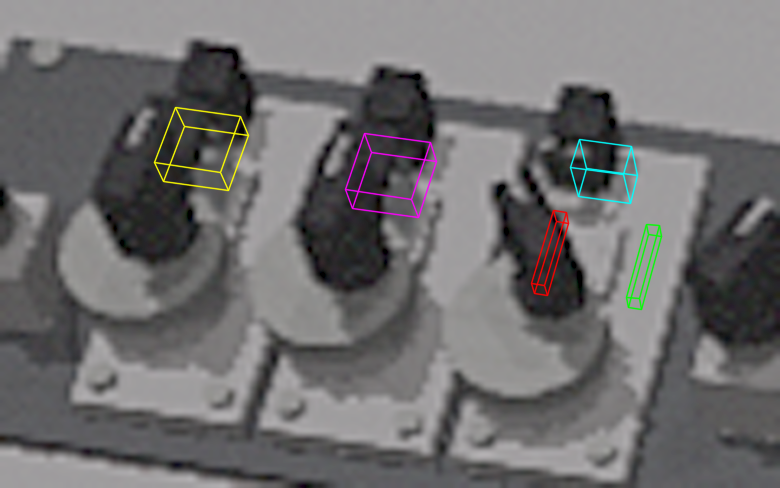

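View pics/c_1.png

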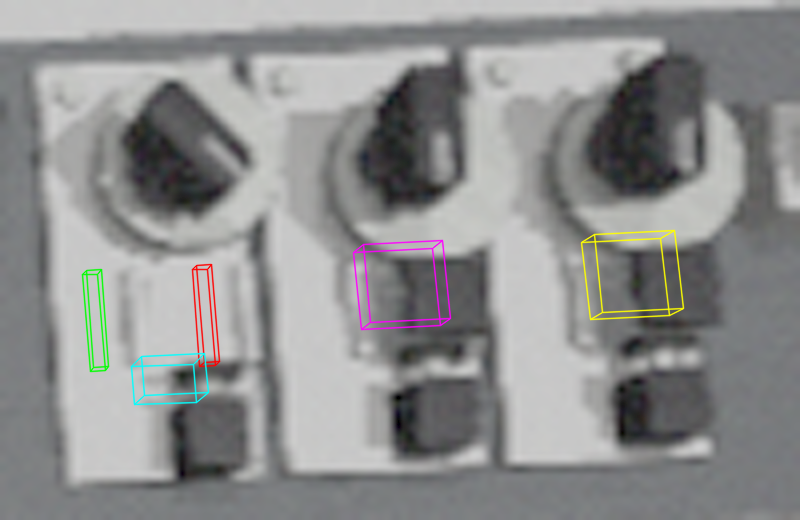

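```bash
python3 - <<'E'
from chk import *
ims=pickle.load(open('ims0.pkl','rb')); p=np.load('bank.npy'); th=p[2]; e=np.array([np.cos(th),np.sin(th)]); n=np.array([-e[1],e[0]])
for i in (0,1):
    kn=p[:2]/100+(p[3:5]/100 if i==0 else 0); s=kn-e*.0316-n*.010; print(i,s.round(4))
    overlay(ims[i],seatboxes(s,th),[(110,160,212,215),(320,180,405,218)][i],'d_%d.png'%i,[7.8,9.4][i])
E
```

```text
0 [ 0.5583 -0.0734]
1 [ 0.5565 -0.0727]
```

View pics/d_0.png

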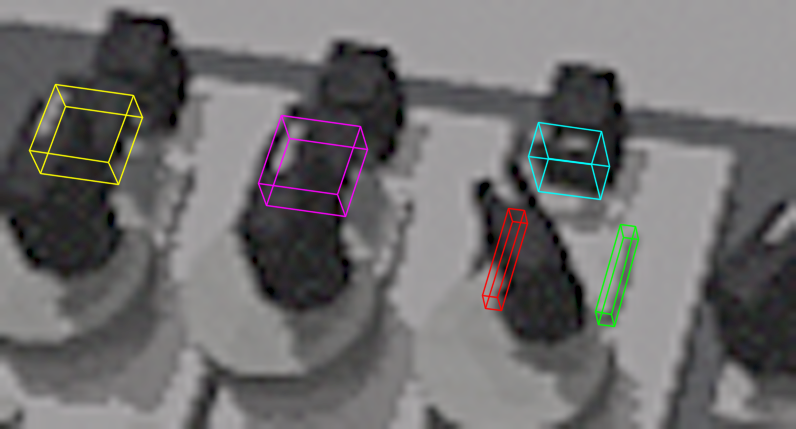

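View pics/d_1.png

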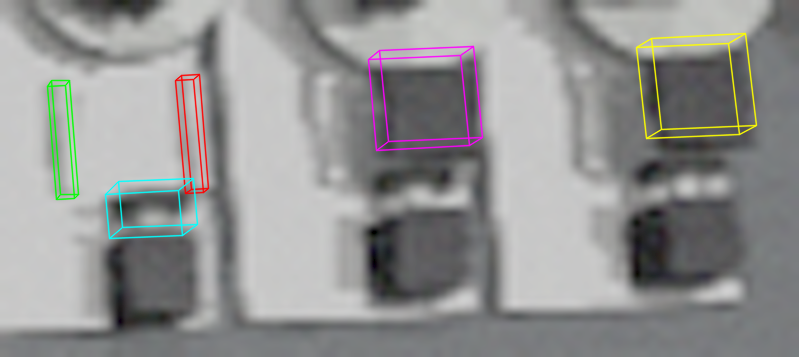

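```bash
python3 - <<'E'
import pickle
import numpy as np
ims=pickle.load(open('ims0.pkl','rb'))
np.set_printoptions(linewidth=220)
print('cols 352-375'); print(np.c_[np.arange(182,216),ims[1]['image'][182:216,350:376].mean(2).astype(int)])
print('cols 322-346'); print(np.c_[np.arange(182,216),ims[1]['image'][182:216,322:348].mean(2).astype(int)])
E
```

```text
cols 352-375
[[182  95  88  59  69 100 111 104  93  91 117 143 142 143 152 162 161 168 164 165 165 163 159 159 162 168 153]
 [183  98  91  75  49 106 159 159 146 142 145 146 147 145 151 163 163 161 165 168 168 165 163 165 169 168 153]
 [184 114  98  87  65  49 102 144 143 145 145 145 146 147 153 166 165 163 161 165 166 161 161 170 169 168 172]
 [185 127 113  98  87  62  50  78 120 140 146 147 144 145 147 157 165 163 161 157 150 126 131 169 170 169 169]
 [186 154 118  97 100  92  74  56  63  98 128 138 139 137 144 158 157 157 147 113  68  59 126 170 169 168 168]
 [187 168 152 107  90 105  99  87  62  61  44  40  50  52  50  49  44  44  46  45  51  52 120 168 169 169 170]
 [188 171 152  99 120 166 139  96  96  83  51  24  36  41  38  44  40  44  45  37  39  41 114 167 168 167 169]
 [189 167 152 102 119 150 107  93  89  81  60  29  35  42  47  45  44  44  44  42  40  41 118 169 171 171 171]
 [190 170 151 102 124 154 114  91  77  69  62  41  27  42  39  40  46  45  43  44  39  38 113 170 168 168 168]
 [191 171 151 104 122 156 120  95  76  80  74  57  33  41  44  42  42  44  43  46  40  3
[... 5775 characters left out ...]
  47 117 140  70  66 119 170 169]
 [210 171 171 169 170 171 169 156 126 108  55  21  29  49  54  55  56  50  51  53 119 143  82  71 118 168 169]
 [211 171 170 168 170 167 170 154 126 106  54  12  23  41  53  54  52  51  51  55 117 144  87  67  95 149 172]
 [212 170 171 172 170 170 166 154 122 110  58  10  20  39  53  50  56  55  55  60 105 123  91  70  83 137 169]
 [213 171 167 169 171 170 168 154 133 122  80  10  16  16  18  18  13  31  42  81 129 144  94  69  66 122 160]
 [214 163 161 161 161 159 161 158 160 147  99  15  16  20  27  27  28  48 103 135 127 109  89  72  55  65  69]
 [215  79  76  72  70  64  63  52  46  48  43  40  46  56  60  66  64  66  68  74  73  79  77  75  76  77  77]]
```

```bash
python3 - <<'E'
from chk import *
ims=pickle.load(open('ims0.pkl','rb')); p=np.load('bank.npy'); th=p[2]; t=ims[1]
e=np.array([np.cos(th),np.sin(th)]); n=np.array([-e[1],e[0]]); kn=p[:2]/100
def rel(X): d=X[:2]-kn; return (np.array([d@e,d@n])*1e3).round(1)
m=atz(t,(332.2,194),.021); s=m[:2]-n*.002; print('seat from fences',s.round(4),rel(np.r_[s,0]))
for nm,px,z in [('padhousing',(336.4,209),.048),('A',(365.9,191.7),.058)]:
    print(nm,atz(t,px,z).round(4),rel(atz(t,px,z)))
# yaw checks: screws
for a,b in [((290.5,163.5),(415,158)),((294,221),(422.5,215.5))]:
    A=atz(t,a,.012);B=atz(t,b,.012); d=A-B; print(np.degrees(np.arctan2(-d[0],d[1])), np.linalg.norm(d))
E
```

```text
seat from fences [ 0.5569 -0.0727] [-31.3 -10. ]
padhousing [ 0.521 -0.073  0.048] [-67.1  -8.8]
A [ 0.5546 -0.1314  0.058 ] [-36.1 -68.5]
2.404919974916933 0.2696497048226526
2.4864682567033167 0.26992006651799316
```

Call:
drive_tool(targets=[[[0,0.64,-0.75,0,0,0,-0.05],[0,0.64,-0.75,0,0,0,-0.05],[0,0.64,-0.75,0,0,0,-0.05],[0,0.64,-0.75,0,0,0,-0.05],[0,0.64,-0.75,0,0,0,-0.05]]], force=20)

```text
time_s: 1.7
position: [0.2812, -0.2774, 0.2314]
tool_rot: [[0.0, 0.932, 0.364], [-0.0, 0.364, -0.932], [-1.0, 0.0, 0.0]]
ft_force: [1.8, 0.2, 1.0]
grip_width: 0.0404
```

Call:
drive_tool(targets=[[[0,0.64,-0.75,0,0,0,-0.05],[0,0.64,-0.75,0,0,0,-0.05],[0,0.64,-0.75,0,0,0,-0.05],[0,0.64,-0.75,0,0,0,-0.05],[0,0.64,-0.75,0,0,0,-0.05]]])

```text
time_s: 2.2
position: [0.362, -0.0445, 0.2317]
tool_rot: [[0.001, 0.931, 0.364], [-0.001, 0.364, -0.931], [-1.0, 0.001, 0.001]]
ft_force: [0.6, 0.1, 0.0]
grip_width: 0.0405
```

Call:
drive_tool(targets=[[[0,0.64,-0.75,0,0,0,-0.05],[0,0.64,-0.75,0,0,0,-0.05],[0,0.64,-0.75,0,0,0,-0.05],[0,0.64,-0.75,0,0,0,-0.05],[0,0.64,-0.75,0,0,0,-0.05]]])

```text
time_s: 2.7
position: [0.4427, 0.1888, 0.2315]
tool_rot: [[0.001, 0.931, 0.365], [-0.0, 0.365, -0.931], [-1.0, 0.001, 0.0]]
ft_force: [0.7, -1.5, -0.0]
grip_width: 0.0402
```

Call:
drive_tool(targets=[[[0.6,0.45,-0.53,0,0,0,-0.05],[0.6,0.45,-0.53,0,0,0,-0.05],[0.6,0.45,-0.53,0,0,0,-0.05],[0,0,0,0,0,0,-0.05]]])

```text
time_s: 3.1
position: [0.4753, 0.2875, 0.137]
tool_rot: [[-0.007, 0.93, 0.367], [-0.002, 0.367, -0.93], [-1.0, -0.007, -0.001]]
ft_force: [-0.3, -0.7, 0.5]
grip_width: 0.0407
```

```bash
cat > go.py <<'E'
from h import *
import sys
def rel(target,o=None):
    o=o or observe(); R=np.array(o['tool_rot']); d=np.array(target)-o['position']; return (R.T@d/.05).round(3)
E
python3 - <<'E'
from ov import *; from go import *; import pickle
ims=[get_image('scene'),get_image('top')]; pickle.dump(ims,open('ims1.pkl','wb'))
o=observe(); print(o['time_s'],o['position'].round(4) if hasattr(o['position'],'round') else o['position'],o['grip_width'])
print(rel([.4755,.2875,.0115]))
overlay(ims[0],[box(np.array([.477,.2875]),.39,.02,.02,.03,.04)],(320,130,430,215),'h_s.png',7,pts=[o['position']])
overlay(ims[1],[box(np.array([.475,.2872]),.37,.02,.02,.03,.04)],(100,180,220,270),'h_t.png',6.6,pts=[o['position']])
E
```

```text
3.2 [0.4761 0.2853 0.1409] 0.04074959478271894
[ 2.588  0.008 -0.046]
```

View pics/h_s.png

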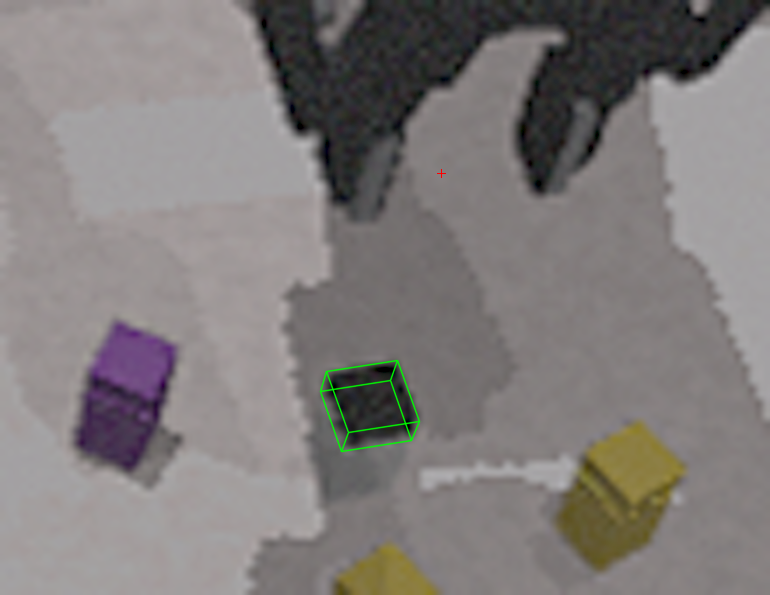

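View pics/h_t.png

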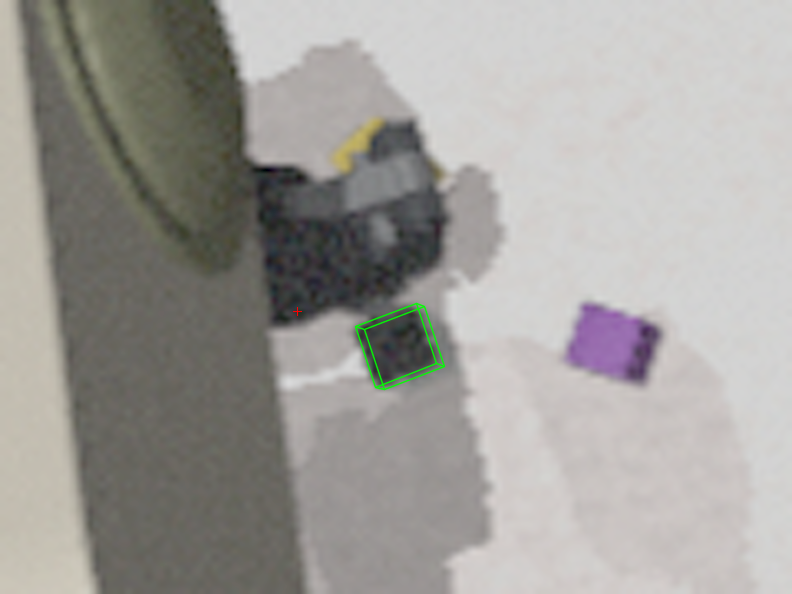

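Call:
drive_tool(targets=[[[0.5,0,0,0,0,0,-0.05],[0.5,0,0,0,0,0,-0.05],[0,0,0,0,0,0,-0.05],[0,0,0,0,0,0,-0.05]]])

```text
time_s: 3.6
position: [0.477, 0.2846, 0.093]
tool_rot: [[0.002, 0.932, 0.363], [0.001, 0.363, -0.932], [-1.0, 0.002, 0.0]]
ft_force: [-0.4, 0.1, 0.4]
grip_width: 0.0409
```

```bash
python3 - <<'E'
from ov import *; from go import *; import pickle
ims=[get_image('scene'),get_image('top')]; pickle.dump(ims,open('ims2.pkl','wb'))
o=observe(); print(o['time_s'],o['position'],o['grip_width'])
print(rel([.4755,.2875,.0115]))
overlay(ims[0],[],(320,130,430,215),'h_s2.png',7,pts=[o['position']])
overlay(ims[1],[],(100,180,220,270),'h_t2.png',6.6,pts=[o['position']])
E
```

```text
3.7 [0.47727066 0.284971   0.09333058] 0.04081452797078852
[ 1.637 -0.02  -0.06 ]
```

View pics/h_s2.png

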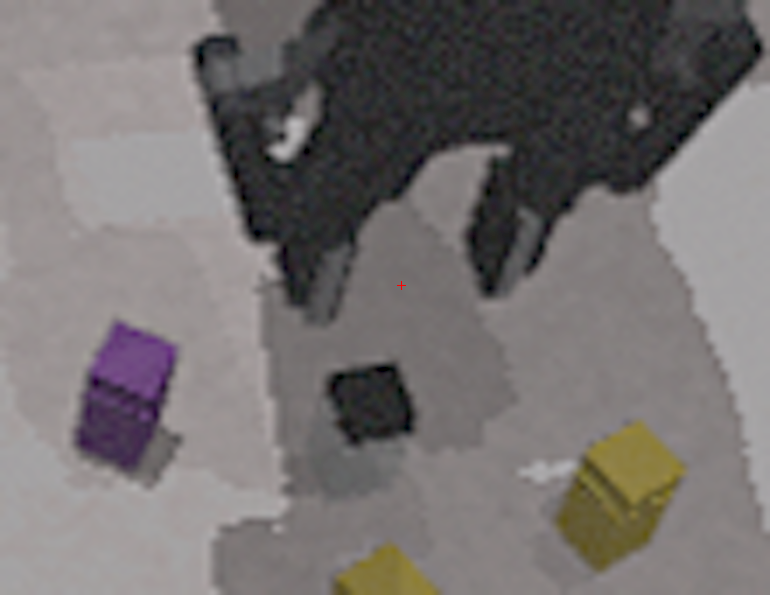

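Call:
drive_tool(targets=[[[0.5,-0.02,-0.06,0,0,0,-0.05],[0.5,0,0,0,0,0,-0.05],[0.35,0,0,0,0,0,-0.05],[0.27,0,0,0,0,0,-0.05],[0,0,0,0,0,0,-0.05]]])

```text
time_s: 4.2
position: [0.4743, 0.2873, 0.0102]
tool_rot: [[-0.001, 0.931, 0.364], [-0.0, 0.364, -0.931], [-1.0, -0.001, -0.0]]
ft_force: [-0.3, -0.0, 0.1]
grip_width: 0.0403
```

```bash
python3 - <<'E'
from ov import *; from go import *; import pickle
ims=[get_image('scene'),get_image('top')]; pickle.dump(ims,open('ims2.pkl','wb'))
o=observe(); print(o['time_s'],o['position'],o['grip_width'],o['ft_force'])
print(rel([.4755,.2875,.0115]))
overlay(ims[0],[],(320,130,430,215),'h_s3.png',7,pts=[o['position']])
E
```

```text
4.3 [0.47506353 0.28768468 0.01156408] 0.0404224823123269 [-0.1054604   0.56199939  0.15196201]
[0.001 0.007 0.007]
```

View pics/h_s3.png

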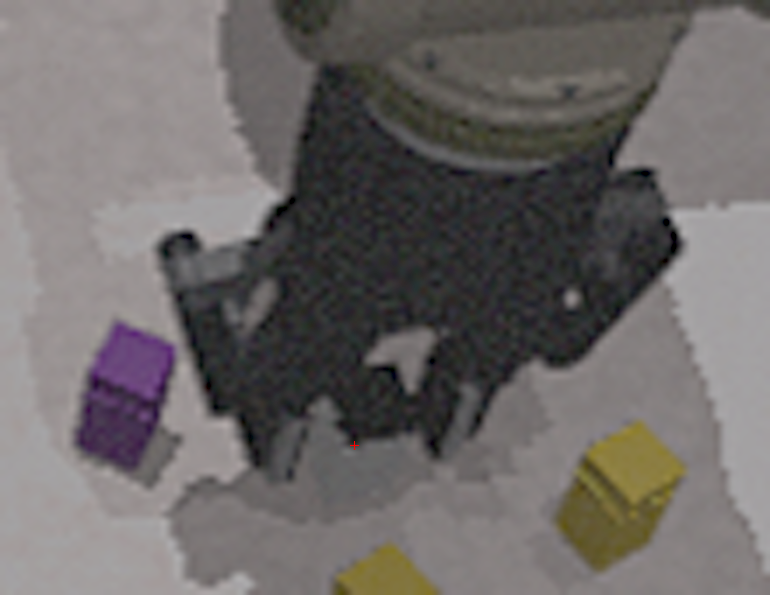

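Call:
drive_tool(targets=[[[0,0,0,0,0,0,-1],[0,0,0,0,0,0,-1],[0,0,0,0,0,0,-1],[0,0,0,0,0,0,-1],[0,0,0,0,0,0,-1]]], force=20)

```text
time_s: 4.8
position: [0.475, 0.2877, 0.0116]
tool_rot: [[0.002, 0.931, 0.364], [0.001, 0.364, -0.931], [-1.0, 0.002, 0.0]]
ft_force: [-0.6, 0.3, 7.4]
grip_width: 0.0196
```

Call:
drive_tool(targets=[[[0,0,0,0,0,0,-1],[0,0,0,0,0,0,-1],[-0.2,0,0,0,0,0,-1],[-0.3,0,0,0,0,0,-1],[0,0,0,0,0,0,-1]]])

```text
time_s: 5.3
position: [0.4753, 0.2879, 0.0374]
tool_rot: [[0.004, 0.931, 0.364], [0.001, 0.364, -0.931], [-1.0, 0.004, 0.0]]
ft_force: [-0.1, -0.3, -0.4]
grip_width: 0.019
```

```bash
python3 - <<'E'
from ov import *; from go import *; import pickle
ims=[get_image('scene'),get_image('top')]; pickle.dump(ims,open('ims3.pkl','wb'))
o=observe(); print(o['time_s'],o['position'],o['grip_width'],o['ft_force'])
overlay(ims[0],[],(320,130,430,215),'h_s4.png',7,pts=[o['position']])
E
```

```text
5.4 [0.47440348 0.28756736 0.03562056] 0.019442741087457027 [ 0.6409768  -0.01390294 -0.04630287]
```

View pics/h_s4.png

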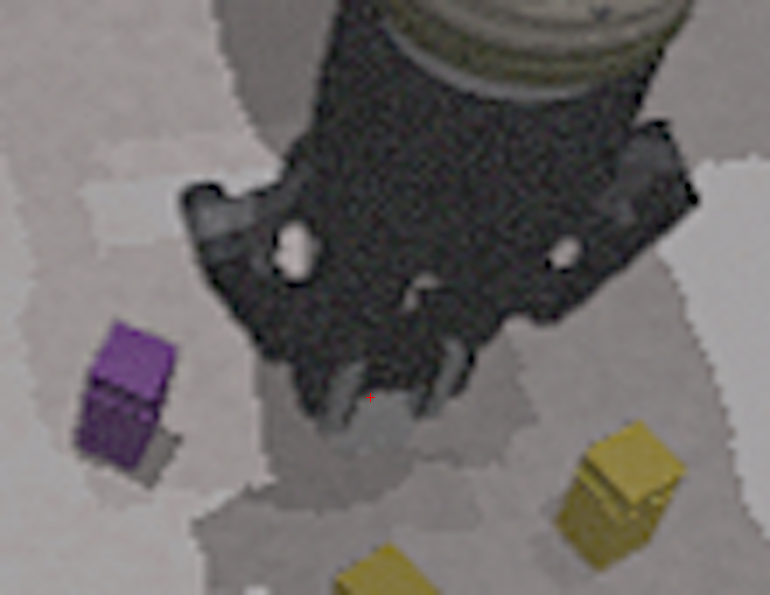

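Call:
drive_tool(targets=[[[-0.7,0,0,0.11,0,0,-1],[-0.9,0,0,0.11,0,0,-1],[-0.9,0,0,0.11,0,0,-1],[0,0,0,0,0,0,-1]]])

```text
time_s: 5.8
position: [0.4764, 0.2884, 0.1655]
tool_rot: [[0.01, 0.999, 0.04], [0.003, 0.04, -0.999], [-1.0, 0.01, -0.003]]
ft_force: [0.6, -0.3, 0.1]
grip_width: 0.0198
```

```bash
python3 - <<'E'
from go import *
o=observe(); print(o['time_s'],o['position'],o['grip_width'],np.round(o['tool_rot'],4).tolist())
print(rel([.5569,-.0727,.161]))
E
```

```text
5.8 [0.47642797 0.2883816  0.16552051] 0.019842447272460657 [[0.0096, 0.9991, 0.0404], [0.0033, 0.0403, -0.9992], [-0.9999, 0.0097, -0.003]]
[0.082 1.316 7.281]
```

Call:
drive_tool(targets=[[[0,0.16,0.9,0,0,0,-1],[0,0.16,0.95,0,0,0,-1],[0,0.16,0.95,0,0,0,-1],[0,0.16,0.95,0,0,0,-1],[0,0.16,0.95,0,0,0,-1]]])

```text
time_s: 6.3
position: [0.5241, 0.0526, 0.1592]
tool_rot: [[-0.002, 0.999, 0.044], [0.0, 0.044, -0.999], [-1.0, -0.002, -0.0]]
ft_force: [0.2, -0.2, -0.3]
grip_width: 0.0196
```

Call:
drive_tool(targets=[[[0,0.18,0.9,0,0,0,-1],[0,0.16,0.8,0,0,0,-1],[0,0.16,0.8,0,0,0,-1],[0,0,0,0,0,0,-1],[0,0,0,0,0,0,-1]]])

```text
time_s: 6.8
position: [0.5543, -0.0698, 0.159]
tool_rot: [[-0.002, 0.999, 0.042], [0.001, 0.042, -0.999], [-1.0, -0.002, -0.001]]
ft_force: [-0.2, 0.6, -0.1]
grip_width: 0.0195
```

```bash
python3 - <<'E'
from ov import *; from go import *; import pickle
ims=[get_image('scene'),get_image('top')]; pickle.dump(ims,open('ims4.pkl','wb'))
o=observe(); print(o['time_s'],o['position'],o['grip_width'],o['ft_force'],np.round(o['tool_rot'],4).tolist())
print(rel([.5569,-.0727,.11]))
t=o['position']
overlay(ims[0],[box(t[:2],.044,.02,.02,t[2]-.0116,t[2]+.0284)],(110,90,240,210),'k_s.png',6,pts=[t])
overlay(ims[1],[box(t[:2],.044,.02,.02,t[2]-.0116,t[2]+.0284)],(290,140,410,230),'k_t.png',6.6,pts=[t])
E
```

```text
6.9 [ 0.55421413 -0.06841137  0.15963518] 0.01962249929584656 [-0.25399564  0.27357286 -0.48176163] [[-0.0014, 0.999, 0.0439], [0.0007, 0.0439, -0.999], [-1.0, -0.0014, -0.0008]]
[0.993 0.051 0.089]
```

View pics/k_s.png

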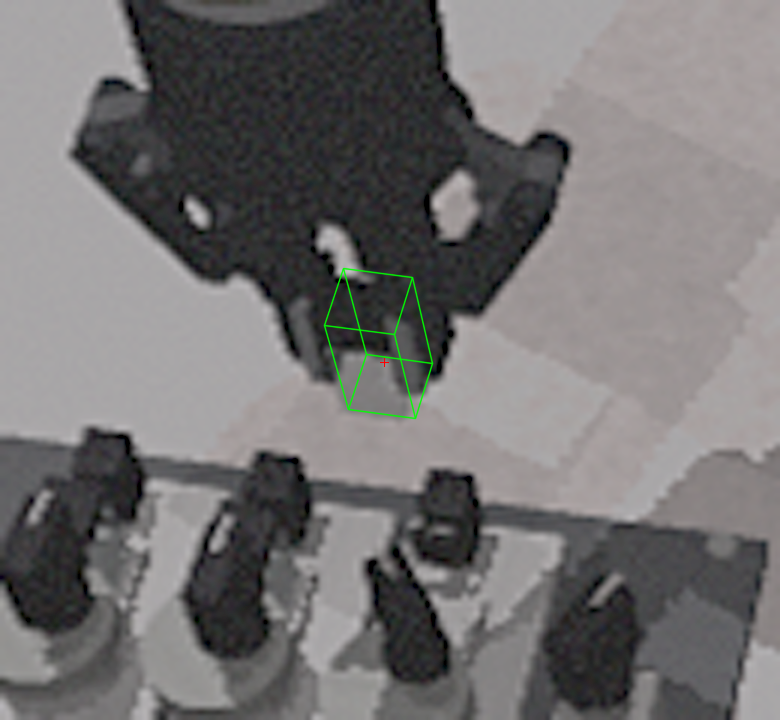

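View pics/k_t.png

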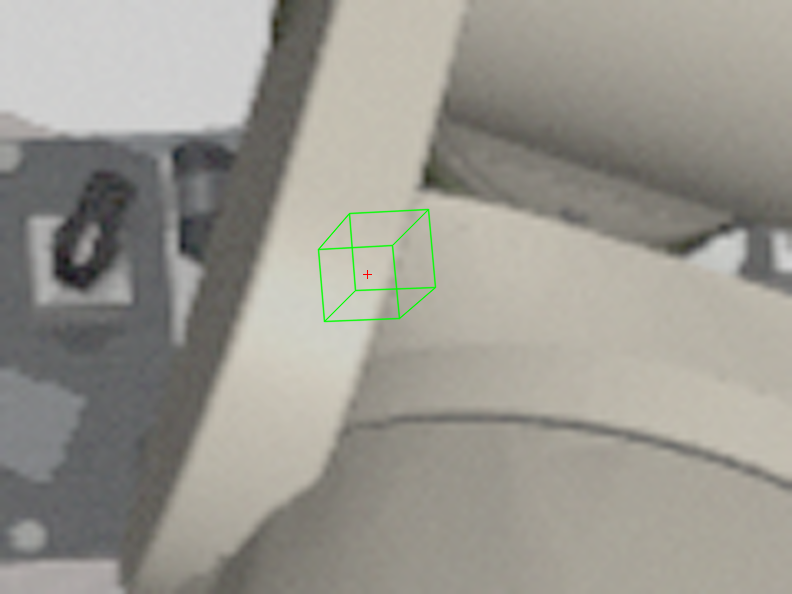

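Call:
drive_tool(targets=[[[0.3,0.06,0.09,0,0,0,-1],[0,0,0,0,0,0,-1],[0,0,0,0,0,0,-1],[0,0,0,0,0,0,-1],[0,0,0,0,0,0,-1]]])

```text
time_s: 7.4
position: [0.558, -0.0734, 0.1459]
tool_rot: [[0.001, 0.999, 0.043], [-0.0, 0.043, -0.999], [-1.0, 0.001, 0.0]]
ft_force: [-0.1, -0.4, -0.3]
grip_width: 0.0198
```

```bash
python3 - <<'E'
from ov import *; from go import *; import pickle
o0=observe(); ims=[get_image('scene')]; pickle.dump(ims,open('ims5.pkl','wb'))
o=observe(); print(o0['position'],o['time_s'],o['position'],o['grip_width'],np.round(o['tool_rot'],4).tolist())
t=(o['position']+np.array(o0['position']))/2; np.save('t5.npy',t)
print(rel([.5569,-.0727,.11]))
overlay(ims[0],[box(t[:2],.044,.02,.02,t[2]-.0116,t[2]+.0284)],(140,110,210,190),'k_s2.png',8,pts=[t])
g=cv2.imread('pics/k_s2.png')
x0,y0,x1,y1=140,110,210,190
overlay(ims[0],[],(140,110,210,190),'k_s2b.png',8,pts=[t],gam=.5)
E
```

```text
[ 0.55799292 -0.07338029  0.14588875] 7.45 [ 0.55794969 -0.07346515  0.14578423] 0.019562227422215247 [[0.0007, 0.9991, 0.0432], [-0.0002, 0.0432, -0.9991], [-1.0, 0.0007, 0.0003]]
[ 0.716 -0.021 -0.016]
```

View pics/k_s2.png

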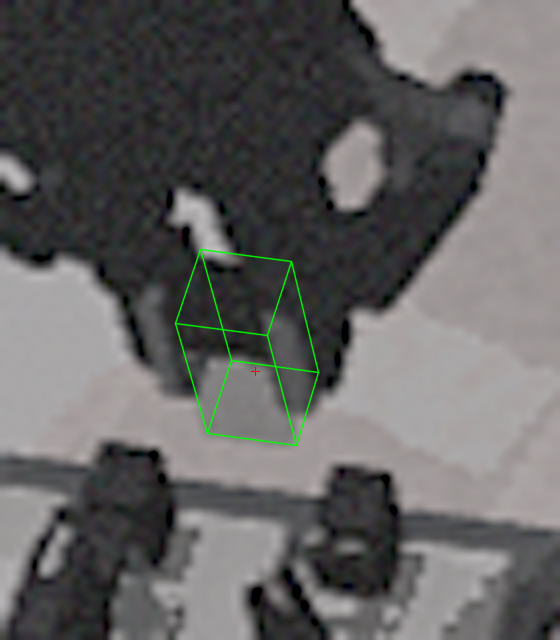

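View pics/k_s2b.png

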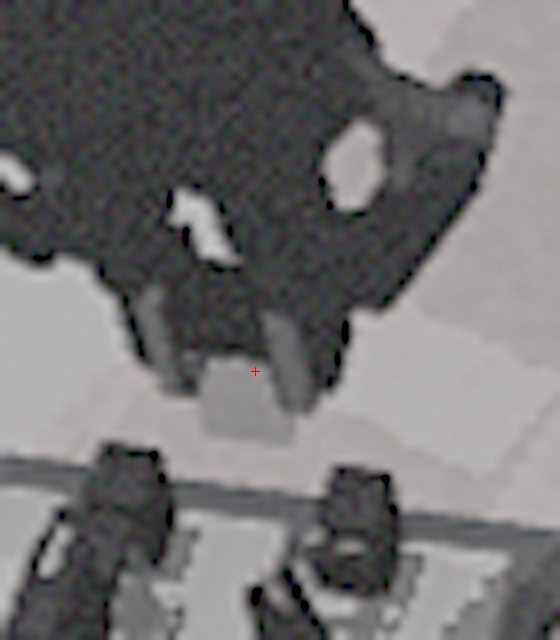

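Call:
drive_tool(targets=[[[0.5,0,-0.012,0,0,0,-1],[0.5,0,0,0,0,0,-1],[0.4,0,0,0,0,0,-1],[0.4,0,0,0,0,0,-1],[0,0,0,0,0,0,-1]]])

```text
time_s: 7.95
position: [0.5567, -0.0727, 0.0534]
tool_rot: [[-0.004, 0.999, 0.043], [0.001, 0.043, -0.999], [-1.0, -0.004, -0.002]]
ft_force: [-0.0, -0.6, -0.9]
grip_width: 0.0197
```

Call:
drive_tool(targets=[[[0,0,0,0,0,0,-1],[0,0,0,0,0,0,-1]]])

```text
time_s: 8.15
position: [0.5585, -0.0733, 0.0566]
tool_rot: [[0.002, 0.999, 0.043], [-0.001, 0.043, -0.999], [-1.0, 0.002, 0.001]]
ft_force: [0.4, -0.0, -0.4]
grip_width: 0.0194
```

```bash
python3 - <<'E'
from ov import *; from go import *; import pickle
o0=observe(); ims=[get_image('scene'),get_image('top')]; pickle.dump(ims,open('ims6.pkl','wb'))
o=observe(); print(o0['position'],o['time_s'],o['position'],o['grip_width'],o['ft_force'],np.round(o['tool_rot'],4).tolist())
t=o['position']
b=[box(t[:2],.044,.02,.02,t[2]-.0116,t[2]+.0284)]
overlay(ims[0],b,(120,120,220,210),'m_s.png',8)
overlay(ims[0],[],(120,120,220,210),'m_sb.png',8)
overlay(ims[1],[],(290,140,410,230),'m_t.png',6.6)
E
```

```text
[ 0.55850967 -0.07330195  0.05659479] 8.25 [ 0.55835106 -0.07326908  0.05644844] 0.019578466028548472 [-0.07876906 -0.26974785 -0.04393672] [[0.0019, 0.9991, 0.0428], [-0.0007, 0.0428, -0.9991], [-1.0, 0.0019, 0.0008]]
```

View pics/m_s.png

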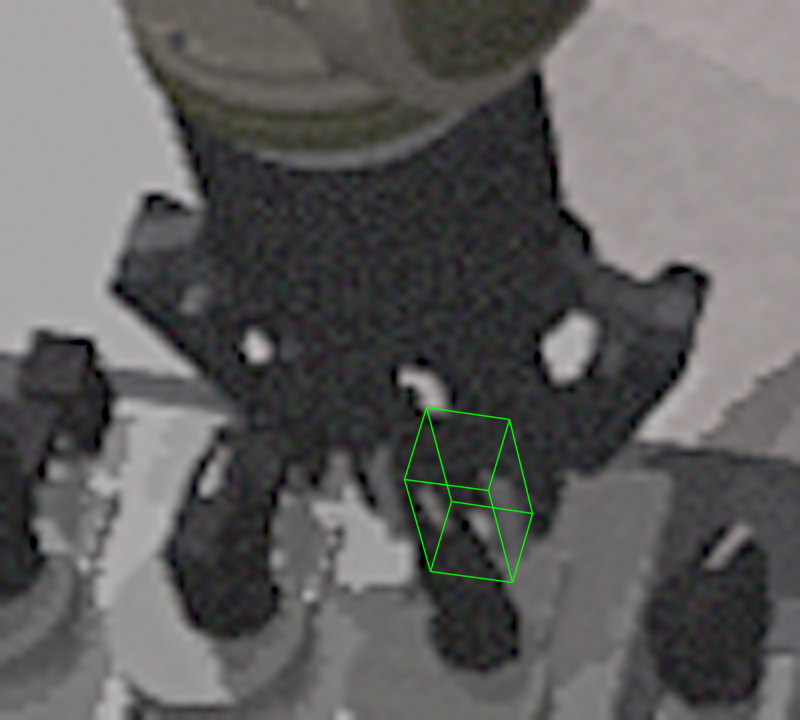

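View pics/m_sb.png

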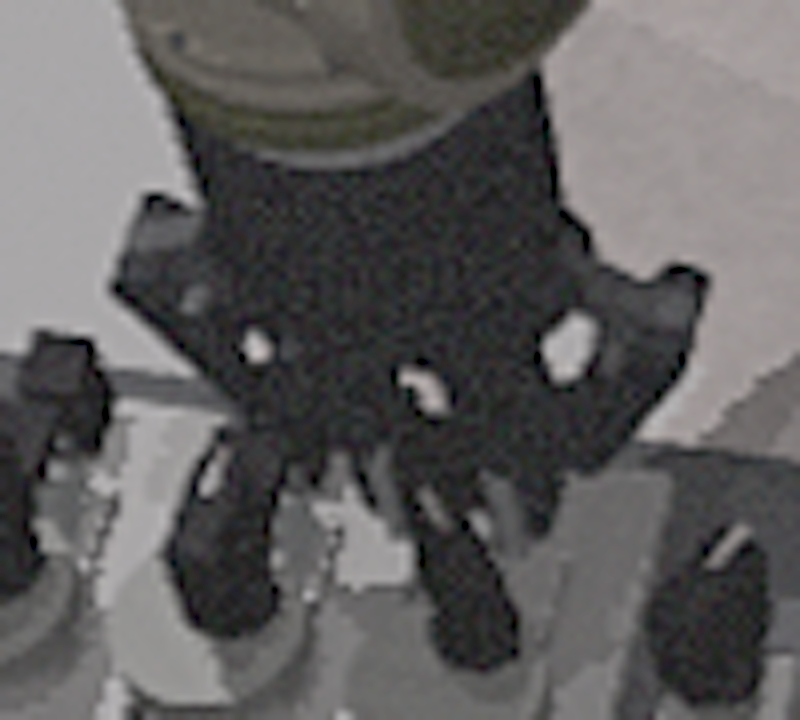

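Call:
drive_tool(targets=[[[0.15,-0.01,-0.01,0,0,0,-1],[0.15,0,0,0,0,0,-1],[0,0,0,0,0,0,-1],[0,0,0,0,0,0,-1]]])

```text
time_s: 8.65
position: [0.5572, -0.0726, 0.04]
tool_rot: [[-0.001, 0.999, 0.043], [0.0, 0.043, -0.999], [-1.0, -0.001, -0.0]]
ft_force: [0.0, -1.0, -0.2]
grip_width: 0.0198
```

Call:
drive_tool(targets=[[[0.06,0,0,0,0,0,-1],[0.06,0,0,0,0,0,-1],[0.06,0,0,0,0,0,-1]]])

```text
time_s: 8.95
position: [0.5573, -0.0727, 0.0311]
tool_rot: [[-0.0, 0.999, 0.043], [0.0, 0.043, -0.999], [-1.0, -0.0, -0.0]]
ft_force: [-0.2, -0.4, -0.1]
grip_width: 0.0197
```

```bash
python3 - <<'E'
from go import *
o=observe(); print(o['time_s'],o['position'],o['grip_width'],o['ft_force'],o['wrist_torque']); print(rel([.5578,-.0728,.0296]))
E
```

```text
8.95 [ 0.55732412 -0.07265715  0.03108193] 0.019694966021805326 [-0.17891104 -0.41679314 -0.12080004] [-0.00411964  0.02323517 -0.08520103]
[0.03  0.009 0.003]
```

Call:
drive_tool(targets=[[[0.02,0,0,0,0,0,-1],[0,0,0,0,0,0,-1],[0,0,0,0,0,0,-1]]])

```text
time_s: 9.25
position: [0.5574, -0.0727, 0.0304]
tool_rot: [[0.0, 0.999, 0.043], [-0.0, 0.043, -0.999], [-1.0, 0.0, 0.0]]
ft_force: [0.4, -0.3, -0.4]
grip_width: 0.0193
```

Call:
drive_tool(targets=[[[0.02,0,0,0,0,0,-1],[0,0,0,0,0,0,-1],[0,0,0,0,0,0,-1]]])

```text
time_s: 9.55
position: [0.5575, -0.0727, 0.0296]
tool_rot: [[0.001, 0.999, 0.043], [-0.0, 0.043, -0.999], [-1.0, 0.001, 0.0]]
ft_force: [-0.4, 0.6, 3.3]
grip_width: 0.0195
```

Call:
drive_tool(targets=[[[-0.02,0,0,0,0,0,-1],[0,-0.02,0,0,0,0,-1],[0,0,0,0,0,0,-1],[0,0,0,0,0,0,-1]]])

```text
time_s: 9.95
position: [0.5563, -0.0727, 0.0302]
tool_rot: [[-0.0, 0.999, 0.043], [0.0, 0.043, -0.999], [-1.0, -0.0, -0.0]]
ft_force: [0.3, -0.1, -0.6]
grip_width: 0.0199
```

Call:
drive_tool(targets=[[[0,-0.02,0,0,0,0,-1],[0,0,0,0,0,0,-1],[0,0,0,0,0,0,-1]]])

```text
time_s: 10.25
position: [0.5553, -0.0727, 0.0303]
tool_rot: [[-0.0, 0.999, 0.043], [0.0, 0.043, -0.999], [-1.0, -0.0, -0.0]]
ft_force: [0.1, -0.8, -0.3]
grip_width: 0.0197
```

Call:
drive_tool(targets=[[[0,-0.02,0,0,0,0,-1],[0,0,0,0,0,0,-1],[0,0,0,0,0,0,-1]]])

```text
time_s: 10.55
position: [0.5543, -0.0728, 0.0304]
tool_rot: [[0.0, 0.999, 0.043], [-0.0, 0.043, -0.999], [-1.0, 0.0, 0.0]]
ft_force: [0.3, -0.6, -0.3]
grip_width: 0.0196
```

Call:
drive_tool(targets=[[[0,-0.015,0,0,0,0,-1],[0,0,0,0,0,0,-1],[0,0,0,0,0,0,-1]]])

```text
time_s: 10.85
position: [0.5536, -0.0728, 0.0303]
tool_rot: [[0.0, 0.999, 0.043], [0.0, 0.043, -0.999], [-1.0, 0.0, -0.0]]
ft_force: [-0.3, -0.3, -0.9]
grip_width: 0.0193
```

Call:
drive_tool(targets=[[[0,-0.015,0,0,0,0,-1],[0,0,0,0,0,0,-1],[0,0,0,0,0,0,-1]]])

```text
time_s: 11.15
position: [0.5528, -0.0728, 0.0303]
tool_rot: [[0.0, 0.999, 0.043], [0.0, 0.043, -0.999], [-1.0, 0.0, -0.0]]
ft_force: [-0.3, 0.9, 0.2]
grip_width: 0.0194
```

Call:
drive_tool(targets=[[[0,-0.01,0,0,0,0,-1],[0,0,0,0,0,0,-1],[0,0,0,0,0,0,-1]]])

```text
time_s: 11.45
position: [0.5524, -0.0729, 0.0303]
tool_rot: [[0.0, 0.999, 0.043], [-0.0, 0.043, -0.999], [-1.0, 0.0, 0.0]]
ft_force: [-0.2, 0.6, 0.1]
grip_width: 0.0198
```

Call:
drive_tool(targets=[[[0,-0.01,0,0,0,0,-1],[0,0,0,0,0,0,-1],[0,0,0,0,0,0,-1]]])

```text
time_s: 11.75
position: [0.5518, -0.0729, 0.0303]
tool_rot: [[-0.0, 0.999, 0.043], [0.0, 0.043, -0.999], [-1.0, -0.0, -0.0]]
ft_force: [0.4, 0.2, 0.2]
grip_width: 0.0196
```

Call:
drive_tool(targets=[[[0,-0.01,0,0,0,0,-1],[0,0,0,0,0,0,-1],[0,0,0,0,0,0,-1]]])

```text
time_s: 12.05
position: [0.5513, -0.0729, 0.0303]
tool_rot: [[0.0, 0.999, 0.043], [-0.0, 0.043, -0.999], [-1.0, 0.0, 0.0]]
ft_force: [0.1, -0.0, -1.5]
grip_width: 0.0195
```

Call:
drive_tool(targets=[[[0,-0.01,0,0,0,0,-1],[0,0,0,0,0,0,-1],[0,0,0,0,0,0,-1]]])

```text
time_s: 12.35
position: [0.5508, -0.0729, 0.0303]
tool_rot: [[-0.0, 0.999, 0.043], [0.0, 0.043, -0.999], [-1.0, -0.0, -0.0]]
ft_force: [-0.6, 0.3, -1.4]
grip_width: 0.0197
```

Call:
drive_tool(targets=[[[0,-0.01,0,0,0,0,-1],[0,0,0,0,0,0,-1],[0,0,0,0,0,0,-1]]])

```text
time_s: 12.65
position: [0.5503, -0.0729, 0.0303]
tool_rot: [[-0.0, 0.999, 0.043], [0.0, 0.043, -0.999], [-1.0, -0.0, -0.0]]
ft_force: [0.5, 0.2, 0.7]
grip_width: 0.0196
```

Call:
drive_tool(targets=[[[0,-0.01,0,0,0,0,-1],[0,0,0,0,0,0,-1],[0,0,0,0,0,0,-1]]])

```text
time_s: 12.95
position: [0.55, -0.073, 0.0303]
tool_rot: [[0.0, 0.999, 0.043], [-0.0, 0.043, -0.999], [-1.0, 0.0, 0.0]]
ft_force: [1.5, 0.7, -1.6]
grip_width: 0.0196
```

Call:
drive_tool(targets=[[[0,-0.006,0,0,0,0,-1],[0,0,0,0,0,0,-1],[0,0,0,0,0,0,-1]]])

```text
time_s: 13.25
position: [0.5498, -0.073, 0.0304]
tool_rot: [[0.001, 0.999, 0.043], [-0.0, 0.043, -0.999], [-1.0, 0.001, 0.0]]
ft_force: [3.0, 0.3, -2.4]
grip_width: 0.02
```

Call:
drive_tool(targets=[[[0,-0.006,0,0,0,0,-1],[0,0,0,0,0,0,-1],[0,0,0,0,0,0,-1]]])

```text
time_s: 13.55
position: [0.5496, -0.073, 0.0304]
tool_rot: [[0.001, 0.999, 0.043], [-0.0, 0.043, -0.999], [-1.0, 0.001, 0.0]]
ft_force: [4.7, -0.1, -3.5]
grip_width: 0.0196
```

Call:
drive_tool(targets=[[[0,0.08,0,0,0,0,-1],[0,0.08,0,0,0,0,-1],[0,0,0,0,0,0,-1],[0,0,0,0,0,0,-1]]])

```text
time_s: 13.95
position: [0.557, -0.0726, 0.0302]
tool_rot: [[-0.001, 0.999, 0.043], [0.0, 0.043, -0.999], [-1.0, -0.001, -0.0]]
ft_force: [0.4, 0.2, -1.1]
grip_width: 0.0198
```

Call:
drive_tool(targets=[[[0,0.02,0,0,0,0,-1],[0,0,0,0,0,0,-1],[0,0,0,0,0,0,-1]]])

```text
time_s: 14.25
position: [0.5582, -0.0726, 0.0303]
tool_rot: [[-0.0, 0.999, 0.043], [-0.0, 0.043, -0.999], [-1.0, -0.0, -0.0]]
ft_force: [-0.2, 0.5, -0.6]
grip_width: 0.02
```

Call:
drive_tool(targets=[[[0,0.01,0,0,0,0,-1],[0,0,0,0,0,0,-1],[0,0,0,0,0,0,-1]]])

```text
time_s: 14.55
position: [0.5587, -0.0726, 0.0303]
tool_rot: [[-0.0, 0.999, 0.043], [0.0, 0.043, -0.999], [-1.0, -0.0, -0.0]]
ft_force: [0.1, -0.3, -1.1]
grip_width: 0.0198
```

Call:
drive_tool(targets=[[[0,0.01,0,0,0,0,-1],[0,0,0,0,0,0,-1],[0,0,0,0,0,0,-1]]])

```text
time_s: 14.85
position: [0.5592, -0.0726, 0.0303]
tool_rot: [[-0.0, 0.999, 0.043], [0.0, 0.043, -0.999], [-1.0, -0.0, -0.0]]
ft_force: [0.9, -0.2, 0.0]
grip_width: 0.0198
```

Call:
drive_tool(targets=[[[0,0.008,0,0,0,0,-1],[0,0,0,0,0,0,-1],[0,0,0,0,0,0,-1]]])

```text
time_s: 15.15
position: [0.5596, -0.0725, 0.0303]
tool_rot: [[-0.0, 0.999, 0.043], [-0.0, 0.043, -0.999], [-1.0, -0.0, 0.0]]
ft_force: [0.6, 0.7, -0.6]
grip_width: 0.0198
```

Call:
drive_tool(targets=[[[0,0.006,0,0,0,0,-1],[0,0,0,0,0,0,-1],[0,0,0,0,0,0,-1]]])

```text
time_s: 15.45
position: [0.5599, -0.0725, 0.0303]
tool_rot: [[-0.0, 0.999, 0.043], [0.0, 0.043, -0.999], [-1.0, -0.0, -0.0]]
ft_force: [0.2, -0.2, -0.3]
grip_width: 0.0194
```

Call:
drive_tool(targets=[[[0,0.006,0,0,0,0,-1],[0,0,0,0,0,0,-1],[0,0,0,0,0,0,-1]]])

```text
time_s: 15.75
position: [0.5603, -0.0725, 0.0303]
tool_rot: [[0.0, 0.999, 0.043], [0.0, 0.043, -0.999], [-1.0, 0.0, 0.0]]
ft_force: [-0.5, -0.0, -0.8]
grip_width: 0.0199
```

Call:
drive_tool(targets=[[[0,0.006,0,0,0,0,-1],[0,0,0,0,0,0,-1],[0,0,0,0,0,0,-1]]])

```text
time_s: 16.05
position: [0.5605, -0.0725, 0.0303]
tool_rot: [[-0.0, 0.999, 0.043], [0.0, 0.043, -0.999], [-1.0, -0.0, -0.0]]
ft_force: [-0.7, 0.1, -0.5]
grip_width: 0.0194
```

Call:
drive_tool(targets=[[[0,0.006,0,0,0,0,-1],[0,0,0,0,0,0,-1],[0,0,0,0,0,0,-1]]])

```text
time_s: 16.35
position: [0.5606, -0.0725, 0.0303]
tool_rot: [[-0.001, 0.999, 0.043], [0.0, 0.043, -0.999], [-1.0, -0.001, -0.0]]
ft_force: [-2.0, 0.4, 1.6]
grip_width: 0.02
```

Call:
drive_tool(targets=[[[0,0.006,0,0,0,0,-1],[0,0,0,0,0,0,-1],[0,0,0,0,0,0,-1]]])

```text
time_s: 16.65
position: [0.5607, -0.0725, 0.0303]
tool_rot: [[-0.001, 0.999, 0.043], [0.0, 0.043, -0.999], [-1.0, -0.001, -0.0]]
ft_force: [-5.0, -0.9, 2.3]
grip_width: 0.0199
```

Call:
drive_tool(targets=[[[0,-0.05,0,0,0,0,-1],[0,-0.045,0,0,0,0,-1],[0.018,0,0,0,0,0,-1],[0,0,0,0,0,0,-1],[0,0,0,0,0,0,-1]]])

```text
time_s: 17.15
position: [0.5566, -0.0727, 0.0296]
tool_rot: [[0.0, 0.999, 0.043], [-0.0, 0.043, -0.999], [-1.0, 0.0, 0.0]]
ft_force: [-1.1, 0.6, 3.7]
grip_width: 0.0193
```

```bash
python3 - <<'E'
from go import *
o=observe(); print(o['time_s'],o['position'],o['grip_width'],o['ft_force'],o['wrist_torque'])
E
```

```text
17.15 [ 0.55655973 -0.07268252  0.02962634] 0.019307595596554306 [-1.07320255  0.60808665  3.67752614] [0.06422463 0.25346909 0.01095832]
```

Seated on the floor. Release, opening only a little.

Call:
drive_tool(targets=[[[0,0,0,0,0,0,-0.3],[0,0,0,0,0,0,-0.3],[0,0,0,0,0,0,-0.3],[0,0,0,0,0,0,-0.3]]])

```text
time_s: 17.55
position: [0.5564, -0.0727, 0.0293]
tool_rot: [[0.0, 0.999, 0.043], [0.0, 0.043, -0.999], [-1.0, 0.0, -0.0]]
ft_force: [-0.4, -0.3, 0.1]
grip_width: 0.0299
```

Call:
drive_tool(targets=[[[-0.1,0,0,0,0,0,-0.3],[-0.3,0,0,0,0,0,-0.3],[-0.6,0,0,0,0,0,-0.3],[-0.9,0,0,0,0,0,-0.3],[-0.7,0,0,0,0,0,-0.3]]])

```text
time_s: 18.05
position: [0.5565, -0.0727, 0.162]
tool_rot: [[0.002, 0.999, 0.043], [-0.001, 0.043, -0.999], [-1.0, 0.001, 0.001]]
ft_force: [0.5, -0.9, -0.2]
grip_width: 0.0299
```

```bash
python3 - <<'E'
from ov import *; from go import *; import pickle
ims=[get_image('scene')]; pickle.dump(ims,open('ims7.pkl','wb'))
o=observe(); print(o['time_s'],o['position'],np.round(o['q'],1),o['wrist_torque'])
p=np.load('bank.npy')
from f3 import boxes
overlay(ims[0],[],(110,150,220,230),'n_s.png',7.2)
overlay(ims[0],boxes(p,0)[:1],(110,150,220,230),'n_sb.png',7.2)
print(rel([.5880,-.0615,.135]))
E
```

```text
18.1 [ 0.55858888 -0.07329277  0.16757123] [-19.5  25.9  78.7   0.   74.8  68. ] [ 0.01811096 -0.01402579 -0.03743975]
[ 0.657  0.591 -0.213]
```

View pics/n_s.png

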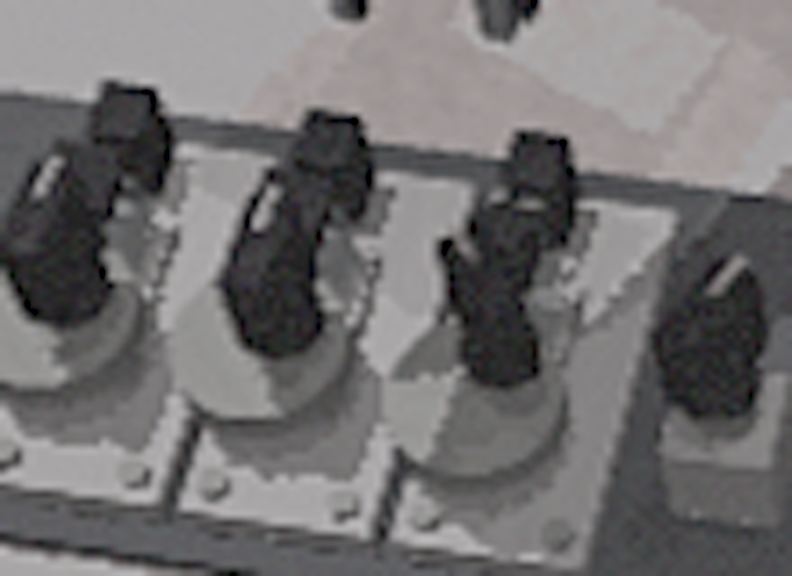

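View pics/n_sb.png

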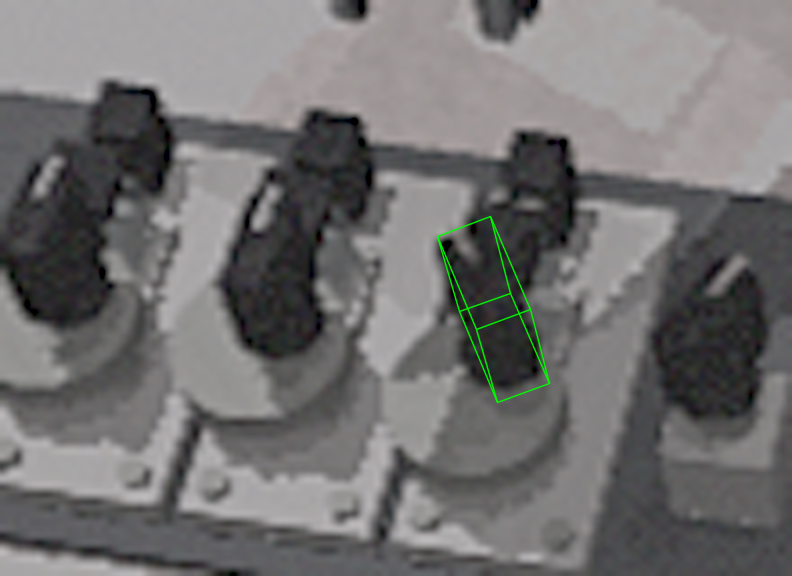

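Call:
drive_tool(targets=[[[0.1,0.3,-0.11,0,0,0,-0.39],[0.1,0.29,-0.1,0,0,0,-0.39],[0,0,0,-0.147,0,0,-0.39],[0,0,0,-0.147,0,0,-0.39],[0,0,0,-0.147,0,0,-0.39]]])

```text
time_s: 18.6
position: [0.5854, -0.0608, 0.1494]
tool_rot: [[-0.0, 0.882, 0.471], [0.0, 0.471, -0.882], [-1.0, -0.0, -0.0]]
ft_force: [0.5, -0.3, 0.2]
grip_width: 0.0258
```

Call:
drive_tool(targets=[[[0,0,0,-0.147,0,0,-0.39],[0,0,0,0,0,0,-0.39],[0,0,0,0,0,0,-0.39]]])

```text
time_s: 18.9
position: [0.5854, -0.0609, 0.1495]
tool_rot: [[-0.0, 0.81, 0.587], [-0.0, 0.587, -0.81], [-1.0, -0.0, -0.0]]
ft_force: [0.1, -0.0, 0.0]
grip_width: 0.0261
```

```bash
python3 - <<'E'
from ov import *; from go import *; import pickle
o0=observe();ims=[get_image('scene'),get_image('top')]; pickle.dump(ims,open('ims8.pkl','wb'))
o=observe(); print(o0['position'],o['time_s'],o['position'],np.round(o['q'],1),o['wrist_torque'])
R=np.array(o['tool_rot']); print('jaw yaw',np.degrees(np.arctan2(R[1,2],R[0,2])), R[:,0].round(4))
overlay(ims[0],[],(130,120,230,220),'q_s.png',6)
overlay(ims[1],[],(280,140,420,230),'q_t.png',5.5)
print(rel([.5880,-.0615,.068]))
E
```

```text
[ 0.5853523  -0.06093735  0.14945762] 19.0 [ 0.58539171 -0.06093686  0.1494437 ] [-17.5  29.5  75.5   0.   75.   36.6] [-0.05247941 -0.03748881 -0.02929386]
jaw yaw -54.02470985385421 [ 0.  0. -1.]
[1.629 0.036 0.04 ]
```

View pics/q_s.png

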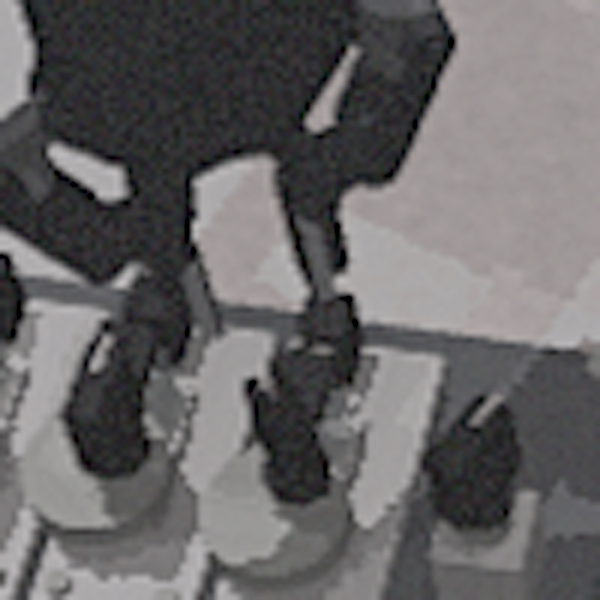

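View pics/q_t.png

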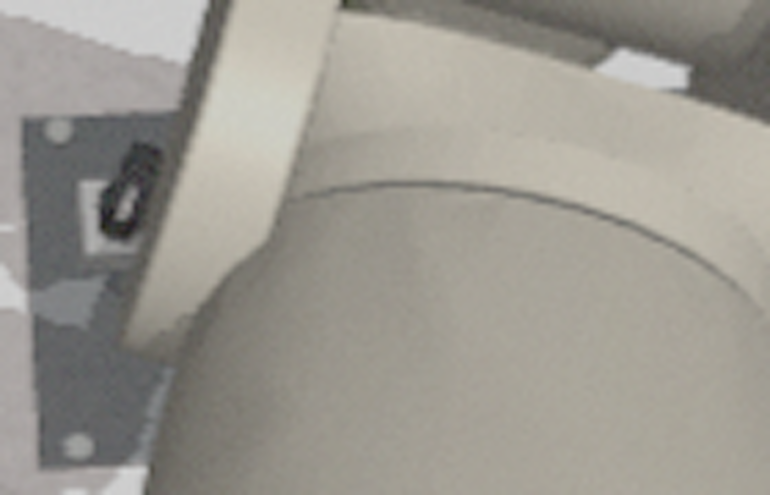

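Call:
drive_tool(targets=[[[0.4,0.036,0.04,0,0,0,-0.39],[0.4,0,0,0,0,0,-0.39],[0,0,0,0,0,0,-0.39],[0,0,0,0,0,0,-0.39]]])

```text
time_s: 19.4
position: [0.5882, -0.0615, 0.1098]
tool_rot: [[-0.0, 0.808, 0.589], [0.0, 0.589, -0.808], [-1.0, -0.0, -0.0]]
ft_force: [0.4, -0.2, 0.1]
grip_width: 0.0262
```

```bash
python3 - <<'E'
from ov import *; from go import *; import pickle
o0=observe();ims=[get_image('scene')]
o=observe(); print(o0['position'],o['time_s'],o['position'],o['wrist_torque'],o['ft_force'])
overlay(ims[0],[],(140,130,230,220),'r_s.png',6.6,gam=.45,pts=[o['position']])
print(rel([.5880,-.0615,.068]))
E
```

```text
[ 0.58816254 -0.06151842  0.10979969] 19.45 [ 0.58848173 -0.06158577  0.11039141] [ 0.01625781  0.02312497 -0.02951897] [ 0.83109106 -0.41210735  0.31973108]
[ 0.848 -0.007 -0.008]
```

View pics/r_s.png

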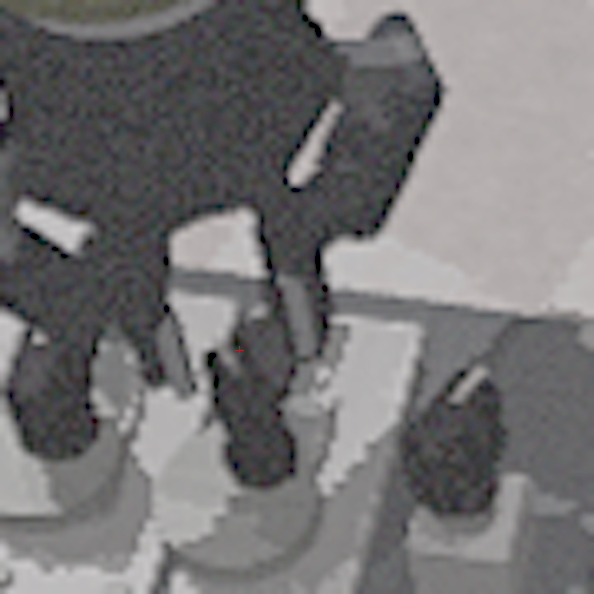

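Call:
drive_tool(targets=[[[0.25,0,0,0,0,0,-0.39],[0.25,-0.004,-0.004,0,0,0,-0.39],[0.15,0,0,0,0,0,-0.39],[0.11,0,0,0,0,0,-0.39],[0,0,0,0,0,0,-0.39]]])

```text
time_s: 19.95
position: [0.5874, -0.0613, 0.0705]
tool_rot: [[-0.002, 0.808, 0.59], [0.0, 0.59, -0.808], [-1.0, -0.001, -0.001]]
ft_force: [-0.1, 0.6, -0.4]
grip_width: 0.0258
```

```bash
python3 - <<'E'
from ov import *; from go import *; import pickle
o0=observe();ims=[get_image('scene')]
o=observe(); print(o0['position'],o['time_s'],o['position'],o['wrist_torque'],o['ft_force'])
overlay(ims[0],[],(120,130,220,220),'u_s.png',6.6,gam=.45,pts=[o['position']])
E
```

```text
[ 0.58742855 -0.06133383  0.07047284] 20.0 [ 0.58771399 -0.06143116  0.07109035] [ 0.00341417 -0.05030987  0.05117259] [-0.91470922 -0.79149253  0.38615903]
```

View pics/u_s.png

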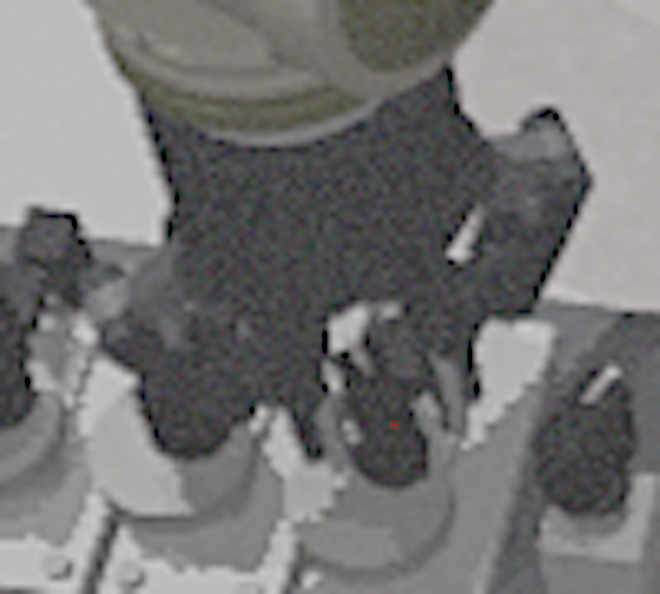

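Call:
drive_tool(targets=[[[0,0,0,0,0,0,-0.6],[0,0,0,0,0,0,-0.6],[0,0,0,0,0,0,-0.6],[0,0,0,0,0,0,-0.6]]], force=20)

```text
time_s: 20.4
position: [0.5882, -0.0618, 0.0718]
tool_rot: [[0.001, 0.808, 0.59], [-0.001, 0.59, -0.808], [-1.0, 0.001, 0.001]]
ft_force: [2.7, -2.9, -1.7]
grip_width: 0.0174
```

Call:
drive_tool(targets=[[[0,0,0,0,0,0,-1],[0,0,0,0,0,0,-1],[0,0,0,0,0,0,-1]]])

```text
time_s: 20.7
position: [0.5884, -0.0623, 0.0719]
tool_rot: [[0.002, 0.808, 0.59], [-0.002, 0.59, -0.808], [-1.0, 0.001, 0.002]]
ft_force: [1.4, -6.4, -0.3]
grip_width: 0.0138
```

```bash
cat > ob.py <<'E'
from go import *
o=observe(); R=np.array(o['tool_rot']); print(o['time_s'],o['position'].round(5),o['grip_width'].__round__(4),'F',o['ft_force'].round(2),'T',o['wrist_torque'].round(3),'Ftool',(R.T@o['ft_force']).round(2),'jaw',np.degrees(np.arctan2(R[1,2],R[0,2])).round(2),'tilt',R[:2,0].round(4),'eff6',np.round(o['joint_efforts'][5],3))
E
python3 ob.py
```

```text
20.7 [ 0.58841 -0.06233  0.07193] 0.0138 F [ 1.44 -6.4  -0.33] T [-0.846 -0.41   0.093] Ftool [ 0.34 -2.61  6.02] jaw -53.86 tilt [ 0.0019 -0.0017] eff6 0.118
```

Call:
drive_tool(targets=[[[0,0,0.02,0,0,0,-1],[0,0,0,0,0,0,-1],[0,0,0,0,0,0,-1]]])

```text
time_s: 21.0
position: [0.5885, -0.0624, 0.0719]
tool_rot: [[0.001, 0.808, 0.59], [-0.0, 0.59, -0.808], [-1.0, 0.0, 0.001]]
ft_force: [-0.7, -3.4, 4.2]
grip_width: 0.014
```

```bash
python3 ob.py
```

```text
21.0 [ 0.58851 -0.0624   0.07186] 0.014 F [-0.73 -3.42  4.18] T [-0.481 -0.001  0.095] Ftool [-4.18 -2.6   2.33] jaw -53.85 tilt [ 0.0007 -0.0005] eff6 0.113
```

Call:
drive_tool(targets=[[[0,0,0.01,0.05,0,0,-1],[0,0,0,0.1,0,0,-1],[0,0,0,0.1,0,0,-1],[0,0,0,0,0,0,-1]]])

```text
time_s: 21.4
position: [0.5886, -0.0625, 0.0719]
tool_rot: [[0.0, 0.929, 0.369], [-0.0, 0.369, -0.929], [-1.0, 0.0, 0.0]]
ft_force: [-1.1, -1.5, 4.5]
grip_width: 0.0136
```

```bash
python3 ob.py
```

```text
21.4 [ 0.58856 -0.06252  0.07187] 0.0136 F [-1.12 -1.53  4.46] T [-0.298  0.161 -0.097] Ftool [-4.46 -1.6   1.01] jaw -68.34 tilt [ 0.0001 -0.0001] eff6 0.79
```

Call:
drive_tool(targets=[[[0,0,0,0,0,0,-1],[0,0,0,0,0,0,-1]]])

```text
time_s: 21.6
position: [0.5886, -0.0625, 0.0718]
tool_rot: [[0.0, 0.928, 0.371], [0.0, 0.371, -0.928], [-1.0, 0.0, -0.0]]
ft_force: [-1.4, -1.7, 5.2]
grip_width: 0.0135
```

```bash
python3 ob.py
```

```text
21.6 [ 0.58856 -0.06253  0.07185] 0.0135 F [-1.39 -1.71  5.17] T [-0.326  0.162 -0.131] Ftool [-5.17 -1.93  1.07] jaw -68.2 tilt [0.0001 0.0001] eff6 -0.117
```

Call:
drive_tool(targets=[[[0,0,0,0.03,0,0,-1],[0,0,0,0.03,0,0,-1],[0,0,0,0.03,0,0,-1]]])

```text
time_s: 21.9
position: [0.5886, -0.0626, 0.0719]
tool_rot: [[0.0, 0.958, 0.286], [-0.0, 0.286, -0.958], [-1.0, 0.0, 0.0]]
ft_force: [-0.3, -2.2, 5.9]
grip_width: 0.0138
```

```bash
python3 ob.py
```

```text
21.9 [ 0.58858 -0.06256  0.07187] 0.0138 F [-0.35 -2.18  5.85] T [-0.3    0.129  0.137] Ftool [-5.85 -0.95  1.99] jaw -73.4 tilt [ 0.0002 -0.0001] eff6 -0.272
```

Call:
drive_tool(targets=[[[0,0,0,0.03,0,0,-1],[0,0,0,0.03,0,0,-1]]])

```text
time_s: 22.1
position: [0.5886, -0.0626, 0.0719]
tool_rot: [[0.0, 0.974, 0.228], [-0.0, 0.228, -0.974], [-1.0, 0.0, 0.0]]
ft_force: [-1.2, -1.8, 5.1]
grip_width: 0.0138
```

```bash
python3 ob.py
```

```text
22.1 [ 0.58859 -0.06257  0.07187] 0.0138 F [-1.17 -1.82  5.09] T [-0.336  0.108  0.171] Ftool [-5.09 -1.56  1.51] jaw -76.83 tilt [ 0.0001 -0.0002] eff6 -0.266
```

Call:
drive_tool(targets=[[[0,0,0,0.08,0,0,-1],[0,0,0,0.1,0,0,-1],[0,0,0,0.1,0,0,-1],[0,0,0,0.06,0,0,-1],[0,0,0,0.03,0,0,-1]]])

```text
time_s: 22.6
position: [0.5886, -0.0627, 0.0719]
tool_rot: [[0.0, 0.99, -0.141], [-0.0, -0.141, -0.99], [-1.0, 0.0, 0.0]]
ft_force: [-0.7, -2.0, 5.1]
grip_width: 0.0138
```

```bash
python3 ob.py
```

```text
22.6 [ 0.58861 -0.06273  0.07186] 0.0138 F [-0.75 -2.01  5.1 ] T [-0.414  0.07   0.149] Ftool [-5.09 -0.46  2.1 ] jaw -98.09 tilt [ 0.0002 -0.0004] eff6 0.03
```

Call:
drive_tool(targets=[[[0,0,0,0.02,0,0,-1],[0,0,0,0.02,0,0,-1]]])

```text
time_s: 22.8
position: [0.5886, -0.0628, 0.0718]
tool_rot: [[0.0, 0.984, -0.179], [-0.0, -0.179, -0.984], [-1.0, 0.0, 0.0]]
ft_force: [-0.8, -3.7, 6.0]
grip_width: 0.0134
```

```bash
python3 ob.py
```

```text
22.8 [ 0.58859 -0.06276  0.07183] 0.0134 F [-0.81 -3.74  6.05] T [-0.434  0.161  0.129] Ftool [-6.05 -0.13  3.83] jaw -100.3 tilt [ 0.0001 -0.0004] eff6 -0.127
```

Call:
drive_tool(targets=[[[0,0,0,0.02,0,0,-1],[0,0,0,0.02,0,0,-1]]])

```text
time_s: 23.0
position: [0.5886, -0.0628, 0.0719]
tool_rot: [[0.0, 0.976, -0.218], [-0.0, -0.218, -0.976], [-1.0, 0.0, 0.0]]
ft_force: [-1.1, -3.1, 4.5]
grip_width: 0.0135
```

```bash
python3 ob.py
```

```text
23.0 [ 0.58861 -0.06276  0.07186] 0.0135 F [-1.07 -3.11  4.49] T [-0.476  0.183  0.169] Ftool [-4.49 -0.36  3.27] jaw -102.59 tilt [ 0.0002 -0.0004] eff6 -0.133
```

Call:
drive_tool(targets=[[[0,0,0,0.02,0,0,-1],[0,0,0,0.02,0,0,-1]]])

```text
time_s: 23.2
position: [0.5886, -0.0628, 0.0718]
tool_rot: [[0.0, 0.966, -0.257], [-0.0, -0.257, -0.966], [-1.0, 0.0, 0.0]]
ft_force: [-0.8, -3.2, 5.4]
grip_width: 0.0136
```

```bash
python3 ob.py
```

```text
23.2 [ 0.58862 -0.06278  0.07184] 0.0136 F [-0.78 -3.22  5.39] T [-0.557  0.229  0.137] Ftool [-5.39  0.08  3.32] jaw -104.88 tilt [ 0.0002 -0.0005] eff6 -0.131
```

Call:
drive_tool(targets=[[[0,0,0,0.02,0,0,-1],[0,0,0,0.02,0,0,-1]]])

```text
time_s: 23.4
position: [0.5886, -0.0628, 0.0719]
tool_rot: [[0.0, 0.955, -0.295], [-0.001, -0.295, -0.955], [-1.0, 0.0, 0.0]]
ft_force: [-1.3, -3.2, 5.2]
grip_width: 0.0139
```

```bash
python3 ob.py
```

```text
23.4 [ 0.58862 -0.0628   0.07185] 0.0139 F [-1.27 -3.24  5.24] T [-0.577  0.172  0.11 ] Ftool [-5.24 -0.26  3.47] jaw -107.18 tilt [ 0.0002 -0.0005] eff6 -0.13
```

Call:
drive_tool(targets=[[[0,0,0,0.02,0,0,-1],[0,0,0,0.02,0,0,-1]]])

```text
time_s: 23.6
position: [0.5886, -0.0628, 0.0718]
tool_rot: [[0.0, 0.943, -0.333], [-0.001, -0.333, -0.943], [-1.0, 0.0, 0.0]]
ft_force: [-1.3, -4.3, 4.5]
grip_width: 0.0136
```

```bash
python3 ob.py
```

```text
23.6 [ 0.58861 -0.06281  0.07183] 0.0136 F [-1.25 -4.34  4.52] T [-0.565  0.152  0.09 ] Ftool [-4.52  0.27  4.52] jaw -109.46 tilt [ 0.0002 -0.0006] eff6 -0.123
```

Call:
drive_tool(targets=[[[0,0,0,0.015,0,0,-1],[0,0,0,0.015,0,0,-1]]])

```text
time_s: 23.8
position: [0.5886, -0.0628, 0.0718]
tool_rot: [[0.0, 0.933, -0.361], [-0.001, -0.361, -0.933], [-1.0, 0.0, 0.0]]
ft_force: [-1.1, -3.0, 5.5]
grip_width: 0.0137
```

```bash
python3 ob.py
```

```text
23.8 [ 0.58861 -0.06282  0.07184] 0.0137 F [-1.05 -3.03  5.55] T [-0.515  0.177  0.158] Ftool [-5.55  0.11  3.2 ] jaw -111.17 tilt [ 0.0002 -0.0006] eff6 -0.023
```

Call:
drive_tool(targets=[[[0,0,0,0.01,0,0,-1],[0,0,0,0.01,0,0,-1]]])

```text
time_s: 24.0
position: [0.5886, -0.0628, 0.0719]
tool_rot: [[0.0, 0.925, -0.379], [-0.001, -0.379, -0.925], [-1.0, 0.0, 0.001]]
ft_force: [-0.4, -4.2, 5.3]
grip_width: 0.0135
```

```bash
python3 ob.py
```

```text
24.0 [ 0.5886  -0.06284  0.07185] 0.0135 F [-0.41 -4.17  5.27] T [-0.558  0.213  0.208] Ftool [-5.27  1.21  4.02] jaw -112.3 tilt [ 0.0002 -0.0006] eff6 0.072
```

Call:
drive_tool(targets=[[[0,0,0,0.01,0,0,-1],[0,0,0,0.01,0,0,-1]]])

```text
time_s: 24.2
position: [0.5886, -0.0629, 0.0718]
tool_rot: [[0.0, 0.917, -0.398], [-0.001, -0.398, -0.917], [-1.0, 0.0, 0.001]]
ft_force: [-2.1, -2.8, 5.2]
grip_width: 0.0138
```

```bash
python3 ob.py
```

```text
24.2 [ 0.58862 -0.06288  0.07185] 0.0138 F [-2.11 -2.79  5.18] T [-0.593  0.168  0.179] Ftool [-5.18 -0.82  3.4 ] jaw -113.44 tilt [ 0.0002 -0.0007] eff6 0.089
```

Call:
drive_tool(targets=[[[0,0,0,0.01,0,0,-1],[0,0,0,0.01,0,0,-1]]])

```text
time_s: 24.4
position: [0.5886, -0.0629, 0.0718]
tool_rot: [[0.0, 0.909, -0.416], [-0.001, -0.416, -0.909], [-1.0, 0.0, 0.001]]
ft_force: [-1.0, -2.9, 4.7]
grip_width: 0.0137
```

```bash
python3 ob.py
```

```text
24.4 [ 0.58864 -0.06286  0.07183] 0.0137 F [-0.99 -2.92  4.66] T [-0.589  0.173  0.287] Ftool [-4.66  0.32  3.07] jaw -114.59 tilt [ 0.0002 -0.0007] eff6 0.112
```

Call:
drive_tool(targets=[[[0,0,0,0.01,0,0,-1],[0,0,0,0.01,0,0,-1]]])

```text
time_s: 24.6
position: [0.5886, -0.0629, 0.0719]
tool_rot: [[0.0, 0.901, -0.434], [-0.001, -0.434, -0.901], [-1.0, 0.001, 0.001]]
ft_force: [-0.5, -3.0, 5.8]
grip_width: 0.0131
```

```bash
python3 ob.py
```

```text
24.6 [ 0.58865 -0.0629   0.07186] 0.0131 F [-0.52 -2.98  5.84] T [-0.564  0.091  0.33 ] Ftool [-5.84  0.83  2.91] jaw -115.73 tilt [ 0.0003 -0.0008] eff6 0.176
```

Call:
drive_tool(targets=[[[0,0,0,0,0,0,-1],[0,0,0,0,0,0,-1]]])

```text
time_s: 24.8
position: [0.5886, -0.0629, 0.0718]
tool_rot: [[0.0, 0.901, -0.434], [-0.001, -0.434, -0.901], [-1.0, 0.001, 0.001]]
ft_force: [-0.8, -3.2, 5.4]
grip_width: 0.0138
```

```bash
python3 ob.py
```

```text
24.8 [ 0.58864 -0.06288  0.07185] 0.0138 F [-0.79 -3.17  5.37] T [-0.631  0.154  0.258] Ftool [-5.37  0.67  3.2 ] jaw -115.71 tilt [ 0.0002 -0.0007] eff6 0.259
```

Call:
drive_tool(targets=[[[0,0,0,0,0,0,-1]]])

```text
time_s: 24.9
position: [0.5887, -0.0629, 0.0718]
tool_rot: [[0.0, 0.901, -0.434], [-0.001, -0.434, -0.901], [-1.0, 0.001, 0.001]]
ft_force: [-1.0, -3.1, 4.4]
grip_width: 0.0136
```

```bash
python3 ob.py
```

```text
24.9 [ 0.58865 -0.06288  0.07185] 0.0136 F [-1.02 -3.08  4.41] T [-0.61   0.159  0.234] Ftool [-4.4   0.42  3.23] jaw -115.7 tilt [ 0.0003 -0.0008] eff6 0.254
```

Call:
drive_tool(targets=[[[0,0,0,0.01,0,0,-1],[0,0,0,0,0,0,-1],[0,0,0,0,0,0,-1]]])

```text
time_s: 25.2
position: [0.5886, -0.0629, 0.0718]
tool_rot: [[0.0, 0.897, -0.443], [-0.001, -0.443, -0.897], [-1.0, 0.001, 0.001]]
ft_force: [-1.5, -3.7, 5.1]
grip_width: 0.0137
```

```bash
python3 ob.py
```

```text
25.2 [ 0.58864 -0.06288  0.07183] 0.0137 F [-1.49 -3.66  5.13] T [-0.614  0.141  0.254] Ftool [-5.12  0.29  3.95] jaw -116.27 tilt [ 0.0002 -0.0008] eff6 0.302
```

Call:
drive_tool(targets=[[[0,0,0,0.01,0,0,-1],[0,0,0,0,0,0,-1],[0,0,0,0,0,0,-1]]])

```text
time_s: 25.5
position: [0.5887, -0.0629, 0.0718]
tool_rot: [[0.0, 0.892, -0.452], [-0.001, -0.452, -0.892], [-1.0, 0.001, 0.001]]
ft_force: [-0.2, -4.0, 4.6]
grip_width: 0.0137
```

```bash
python3 ob.py
```

```text
25.5 [ 0.58868 -0.06293  0.07185] 0.0137 F [-0.24 -4.04  4.58] T [-0.631  0.117  0.276] Ftool [-4.57  1.61  3.71] jaw -116.84 tilt [ 0.0003 -0.0009] eff6 0.332
```

Call:
drive_tool(targets=[[[0,0,0,0,0,0,-1]]])

```text
time_s: 25.6
position: [0.5887, -0.0629, 0.0719]
tool_rot: [[0.0, 0.892, -0.452], [-0.001, -0.452, -0.892], [-1.0, 0.001, 0.001]]
ft_force: [-1.8, -3.8, 5.1]
grip_width: 0.0137
```

```bash
python3 ob.py
```

```text
25.6 [ 0.58869 -0.0629   0.07186] 0.0137 F [-1.82 -3.85  5.1 ] T [-0.538  0.086  0.302] Ftool [-5.09  0.12  4.26] jaw -116.84 tilt [ 0.0004 -0.0008] eff6 0.326
```

Call:
drive_tool(targets=[[[0,0,0,0,0,0,-1]]])

```text
time_s: 25.7
position: [0.5887, -0.0629, 0.0718]
tool_rot: [[0.0, 0.892, -0.452], [-0.001, -0.452, -0.892], [-1.0, 0.001, 0.001]]
ft_force: [-1.4, -3.5, 4.9]
grip_width: 0.0137
```

```bash
python3 ob.py
```

```text
25.7 [ 0.58866 -0.06292  0.07181] 0.0137 F [-1.39 -3.55  4.86] T [-0.57   0.122  0.291] Ftool [-4.86  0.37  3.8 ] jaw -116.85 tilt [ 0.0002 -0.0008] eff6 0.326
```

Call:
drive_tool(targets=[[[0,0,0,0,0,0,-1]]])

```text
time_s: 25.8
position: [0.5887, -0.0629, 0.0719]
tool_rot: [[0.0, 0.892, -0.452], [-0.001, -0.452, -0.892], [-1.0, 0.001, 0.001]]
ft_force: [-0.7, -3.3, 4.7]
grip_width: 0.0135
```

```bash
python3 ob.py
```

```text
25.8 [ 0.58868 -0.06292  0.07186] 0.0135 F [-0.7  -3.3   4.73] T [-0.588  0.086  0.336] Ftool [-4.72  0.87  3.27] jaw -116.84 tilt [ 0.0003 -0.0008] eff6 0.326
```

Call:
drive_tool(targets=[[[0,0,0,0,0,0,-0.45],[0,0,0,0,0,0,-0.45],[0,0,0,0,0,0,-0.45],[0,0,0,0,0,0,-0.45]]])

```text
time_s: 26.2
position: [0.5885, -0.0624, 0.0712]
tool_rot: [[-0.001, 0.892, -0.452], [0.0, -0.452, -0.892], [-1.0, -0.001, -0.0]]
ft_force: [-0.4, -0.6, -0.9]
grip_width: 0.0238
```

```bash
python3 - <<'E'
from ov import *; from go import *
im=get_image('scene'); overlay(im,[],(120,130,220,220),'v_s.png',6.6,gam=.45)
E
python3 ob.py
```

```text
26.25 [ 0.58854 -0.06248  0.07125] 0.0234 F [-0.27  0.81 -0.62] T [-0.03   0.035 -0.015] Ftool [ 0.62 -0.61 -0.6 ] jaw -116.88 tilt [-0.0004  0.0003] eff6 0.001
```

View pics/v_s.png

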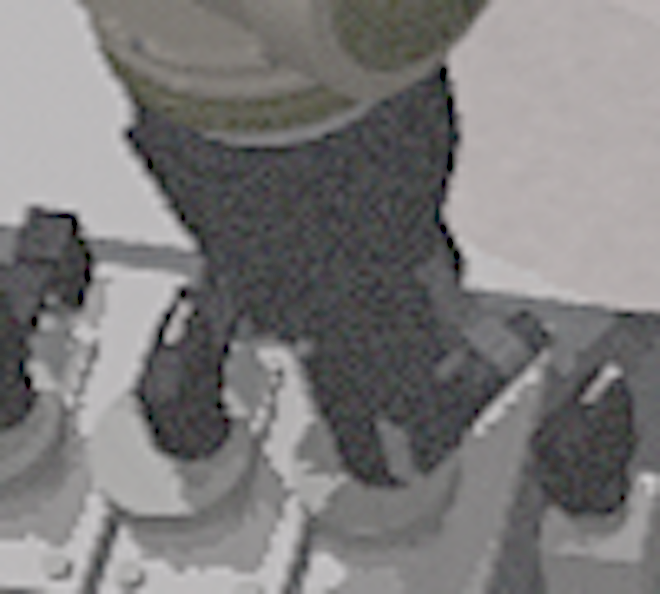

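Call:
drive_tool(targets=[[[-0.1,0,0,0,0,0,-0.45],[-0.4,0,0,0,0,0,-0.45],[-0.8,0,0,0,0,0,-0.45],[-0.9,0,0,0,0,0,-0.45],[-0.8,0,0,0,0,0,-0.45]]])

```text
time_s: 26.75
position: [0.5885, -0.0625, 0.224]
tool_rot: [[0.001, 0.892, -0.452], [-0.0, -0.452, -0.892], [-1.0, 0.001, -0.0]]
ft_force: [0.1, -0.0, -0.4]
grip_width: 0.0237
```

Call:
drive_tool(targets=[[[0,-0.67,-0.59,0,0,0,-0.45],[0,-0.67,-0.59,0,0,0,-0.45],[0,-0.67,-0.59,0,0,0,-0.45],[0,-0.67,-0.59,0,0,0,-0.45],[0,-0.67,-0.59,0,0,0,-0.45]]])

```text
time_s: 27.25
position: [0.505, 0.1461, 0.2219]
tool_rot: [[0.001, 0.892, -0.452], [0.0, -0.452, -0.892], [-1.0, 0.0, -0.0]]
ft_force: [0.4, -0.2, 0.5]
grip_width: 0.0239
```

Call:
drive_tool(targets=[[[0,-0.67,-0.59,0,0,0,-0.45],[0,0,0,0,0,0,-0.45],[0,0,0,0,0,0,-0.45]]])

```text
time_s: 27.55
position: [0.4891, 0.1867, 0.2218]
tool_rot: [[0.001, 0.893, -0.45], [-0.0, -0.45, -0.893], [-1.0, 0.001, -0.0]]
ft_force: [0.3, -0.6, 0.3]
grip_width: 0.0235
```

```bash
python3 - <<'E'
from ov import *; import pickle
ims=[get_image('scene'),get_image('top')]; pickle.dump(ims,open('ims9.pkl','wb'))
overlay(ims[0],[],(75,150,235,245),'w_s.png',5); overlay(ims[1],[],(280,145,435,235),'w_t.png',5)
E
python3 ob.py
```

```text
27.65 [0.48978 0.1854  0.22159] 0.0232 F [ 0.16 -0.54 -0.78] T [-0.049  0.002 -0.023] Ftool [0.78 0.39 0.4 ] jaw -116.93 tilt [ 0.0003 -0.0002] eff6 0.002
```

View pics/w_s.png

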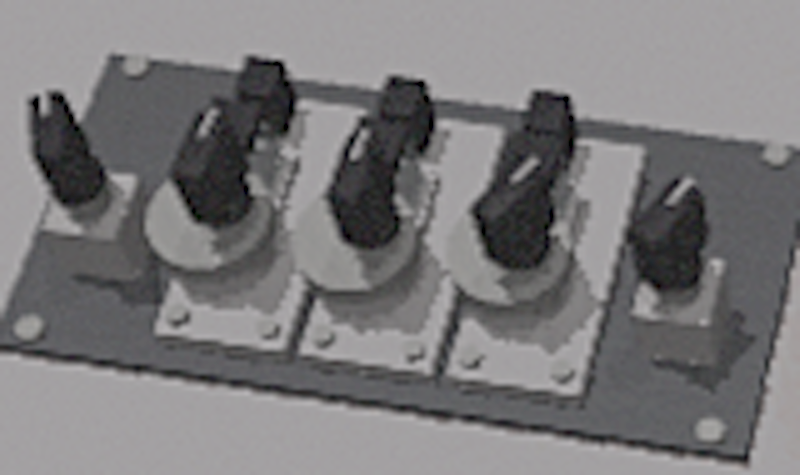

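View pics/w_t.png

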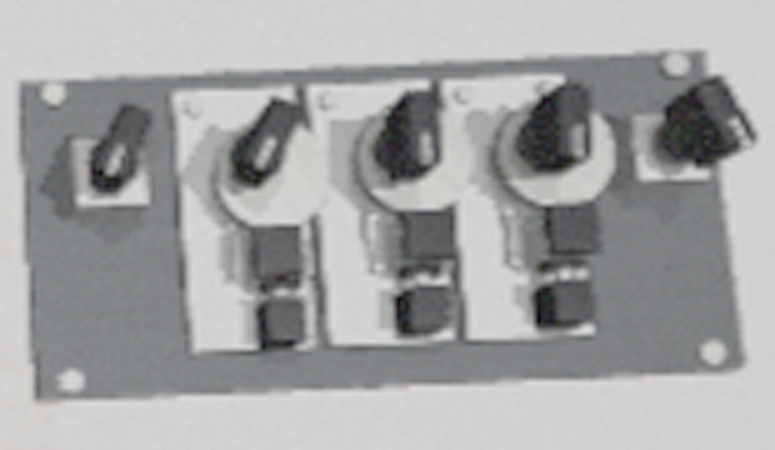

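```bash
python3 - <<'E'
import pickle; from f3 import *
a=pickle.load(open('ims0.pkl','rb'));b=pickle.load(open('ims9.pkl','rb'))
for nm,i,(x0,y0,x1,y1) in [('A,B,right lock top',1,(346,156,434,214)),('left lock top',1,(292,160,312,190)),('A,B scene',0,(76,160,150,225)),('left lock scene',0,(200,180,222,225))]:
    d=np.abs(a[i]['image'][y0:y1,x0:x1].astype(int)-b[i]['image'][y0:y1,x0:x1]).mean(2); print(nm,'mean',d.mean().round(2),'n>40',(d>40).sum())
p=np.load('bank.npy')
D2=[darkness(b[i],R[i][0],*L[i]) for i in range(2)]
ys=np.arange(-.9,-.1,.02); c=[]
for y in ys:
    q=p.copy(); q[5]=y; c.append(sum(np.abs(render(b[i],[boxes(q,i)[0]],R[i][0])-D2[i]).sum() for i in (1,)))
k=int(np.argmin(c)); print('bar yaw',ys[k],'angle',.7-ys[k]+.043)
E
```

```text
A,B,right lock top mean 9.09 n>40 0
left lock top mean 7.0 n>40 0
A,B scene mean 3.39 n>40 0
left lock scene mean 2.85 n>40 0
bar yaw -0.5799999999999997 angle 1.3229999999999997
```

```bash
python3 - <<'E'
import pickle; from f3 import *
a=pickle.load(open('ims0.pkl','rb'));b=pickle.load(open('ims9.pkl','rb')); p=np.load('bank.npy')
for nm,im,y0 in [('before',a,.63),('after',b,-.5)]:
  for use in ((0,),(1,),(0,1)):
    D2=[darkness(im[i],R[i][0],*L[i]) for i in range(2)]
    def f(v):
        q=p.copy(); q[:2]=v[:2]; q[5]=v[2]; return sum(np.abs(render(im[i],[boxes(q,i)[0]],R[i][0])-D2[i]).sum() for i in use)
    r=minimize(f,[*p[:2],y0],method='Nelder-Mead',options=dict(initial_simplex=[[p[0],p[1],y0],[p[0]+.2,p[1],y0],[p[0],p[1]+.2,y0],[p[0],p[1],y0+.15]]))
    print(nm,use,r.x.round(3),round(r.fun,1),'angle',round(.743-r.x[2],3))
q=p.copy();q[5]=-.468; overlay(b[1],boxes(q,1)[:1],(315,155,350,190),'z.png',14); 
E
```

```text
before (0,) [58.873 -6.267  0.647] 228.4 angle 0.096
before (1,) [58.689 -6.092  0.737] 60.9 angle 0.006
before (0, 1) [58.847 -6.173  0.646] 308.7 angle 0.097
after (0,) [58.4   -6.188 -0.143] 222.8 angle 0.886
after (1,) [58.82  -6.18  -0.585] 55.4 angle 1.328
after (0, 1) [58.618 -6.062 -0.323] 312.5 angle 1.066
```

View pics/z.png

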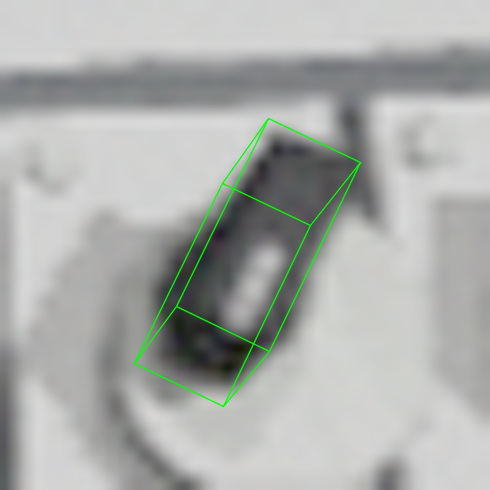

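```bash
python3 -c "
from rig import close_job; print(close_job())"
```

```text
the job is handed in; nothing more can be done
None
```

I stood the loose cell in the empty station, let go of it, and turned that knob clockwise until the cam clamped the cell. I then released the knob, moved the arm clear and handed the job in at about 27.7 s. No verdict was reported.

**Placing:** While holding the cell just above the seat floor, I felt for the pad and the cam. There was about 10.5 mm of free travel between them, so the pad is set near its far limit. I pressed with 5 N or less, then set the cell down near the seat centre and released it.

**Clamping:** The knob went from about 0.11 rad to about 1.21 rad, with the pinch starting at around 1.16 rad. The checks on the clamping force do not fully agree:

| Source | Estimate before release |
|---|---|
| Wrist torque, 0.30 N m | about 9 N |
| Joint 6 torque, 0.33 N m | about 10 N |
| Turn past the pinch | about 6 N |

With the stated 1 to 2 N drop on release, I expect 5 to 8 N remaining. I could not measure the force after letting go.

**Last checks:**
- **Our cell:** both cameras show it upright and pushed towards its pad.
- **Neighbours:** the other knobs and cells show no visible change from the first pictures.
- **Knob angle:** the image fit was too coarse to confirm it. It gave anything from 0.89 to 1.33 rad depending on the view, so the 1.21 rad comes from the gripper's own angle. A box drawn at that angle lined up with the bar in the top picture.

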